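# Load the tile marker and dial in the firing number

### The arm

A 6-joint arm with a two-finger parallel gripper is mounted at the origin on the work surface. World frame = base frame: x ahead of the robot, y to its left, z up, the work surface at z = 0. Lengths are in m, angles in degrees, forces in N, time in s.
With the tool pointing down it reaches from about 0.4 to 0.825 m from the base axis. Payload 7 kg.
Tool frame: the origin (TCP) lies at the very end of the fingers, on their centre line; the grasp point (between the pads) lies 19 mm behind it; z points along the fingers, y is the direction in which the jaws open and shut (so a half turn about z gives the same grasp; the last joint's range is limited). The gripper opens to 85 mm and grips with 20 to 120 N. Pads are 22 mm wide; open, the fingers measure 114 mm over their backs; the gripper's body (76 mm by 85 mm) begins 54 mm behind the grasp point. The pads swing forward as they close: fully open they stand 13 mm farther back than shut.
Start: joints at [-57.233, 20.546, 0.682, 0, -70.136, -16.507], TCP at [0.189, -0.648, 0.231] pointing down, gripper open.
Joint ranges: [-176.03, 176.03], [-82.01, 121.73], [-58.28, 71.71], [-173.87, 95.51], [-174.79, -0.11], [-173.66, 173.66]. Speed limits (degrees/s): [136.94, 136.94, 172.46, 180, 180, 180].

### API

Orientations are given as [roll, pitch, yaw] about the fixed x, y, z axes, in that order (R = Rz(yaw) Ry(pitch) Rx(roll)).
In Python, from cell import bot gives the robot as it stands.
- The arm moves only by the tool carry_out, never from a script. Its argument "targets" is a list that holds one entry, the list of rows, each a list of 7 numbers: the turn, a rotation vector about the tool's x, y, z in rad, then the shift along the tool's x, y, z in cm, then the opening, from -1 (shut) to 1 (fully open), so that 0 is half open. A call has 1 to 8 rows; each row is the pose to reach, as a shift and turn from the pose measured when the call began, along the tool's axes at that moment; what a row does not reach only later rows make up. A row lasts 1/12 s, in which the tool goes at most 41.7 mm and 7.16 degrees, less where a joint would pass 70% of its speed; a pose out of reach is approached as far as the arm can. A call with a gripper value outside its range is refused whole. The fingers move at their own pace and stop on an object; "grip_force" is the grip in N (left out, the last holds). Time passes only in rows, so rows that repeat a pose let the fingers close. It gives the time, the measured TCP pose, the force and the opening at its end, in the units of the state.
- bot.get_state(): the state, without advancing time (a new reading comes with each control period).
- bot.read_camera(name): name is "scene" or "top" or "wrist"; returns a dict with "color" (384x512x3 uint8, red, green, blue), "fov_y" (degrees; the focal length in pixels is half the picture's height over the tangent of half this angle, whatever the lens; pixels are square), "cx", "cy" (the principal point, pixels), "extrinsics" (4x4, takes a point from camera to world coordinates). Camera axes: x right, y down, z forward; pixel columns grow to the right and rows downward; lengths in m; the calibration is good to about 2 mm. A picture is of the moment at which its call begins. There is no depth.
- bot.job_done(): hands the job in, once; it reports no verdict.
The state is a dict: "time_s": time; "joints": joint angles; "dq": joint speeds; "effort": joint torques, N m; "eef_pos": TCP position; "orientation": TCP orientation; "contact_force": force on the tool from outside, world axes, zero at the start; "ft_torque": the same for the moment, N m; "finger_gap": opening from 0.0 (shut) to 1.0 (fully open).
Only numpy, scipy, OpenCV 4.12 (cv2) and the standard library are available. Lean on these libraries where they do the work, as an engineer would, in place of code of your own. Each camera call takes 0.05 s, during which the arm holds its last target. There are 200 camera calls.

### The job

Get the bisque test tiles ready for numbering: take every plain rectangular tile from the newsprint sheet, lay each flat in its own nest of the marking machine with its long side running front to back, and push it fully home so that it lies flush against both red stops of that nest (back stop and side stop). Roll the two numbered thumbwheels on the control box with a fingertip until they read 27 (2 on the left-hand wheel, 7 on the right-hand one, as seen from the robot) and, once all the tiles are home and the number is set, press the green start button; never start the machine on a wrong number. Leave the shards, jars and tools where they are.

Things in the scene. Friction and masses are not known exactly. Their poses are not given: they have to be found in the camera images.
- tile_a: a bisque (off-white, unglazed) test tile: a slab 64 mm long (its x), 46 mm wide (its y), 11 mm thick, about 60 g, with a small dark hole mark near one end (either end may face the back). Origin: centre of its underside. It starts flat on the newsprint, at any of four places, yawed up to 0.55 rad from the robot's x. 2 to 4 of the four tiles are present.
- tile_b: a bisque (off-white, unglazed) test tile: a slab 64 mm long (its x), 46 mm wide (its y), 11 mm thick, about 60 g, with a small dark hole mark near one end (either end may face the back). Origin: centre of its underside. It starts flat on the newsprint, at any of four places, yawed up to 0.55 rad from the robot's x. 2 to 4 of the four tiles are present.
- tile_c: a bisque (off-white, unglazed) test tile: a slab 64 mm long (its x), 46 mm wide (its y), 11 mm thick, about 60 g, with a small dark hole mark near one end (either end may face the back). Origin: centre of its underside. It starts flat on the newsprint, at any of four places, yawed up to 0.55 rad from the robot's x. 2 to 4 of the four tiles are present.
- tile_d: a bisque (off-white, unglazed) test tile: a slab 64 mm long (its x), 46 mm wide (its y), 11 mm thick, about 60 g, with a small dark hole mark near one end (either end may face the back). Origin: centre of its underside. It starts flat on the newsprint, at any of four places, yawed up to 0.55 rad from the robot's x. 2 to 4 of the four tiles are present.
- marker: marking machine, fixed: aluminium plate 250 (x) by 240 (y) mm, 12 mm thick, with 2 by 2 nests. Origin: centre of the plate's underside, on the table; x to the back, away from the robot, y to the robot's left. A nest is a corner of two red stops 6 mm thick, 7 mm high over the plate: a back stop 34 mm long, and on the tile's left (+y) a side stop 40 mm long. To the front and right it is open.
- gantry (a point): middle of the front face of the parked blue gantry of the marking machine, 105 mm over the table; same axes as the marker. The gantry is 272 mm wide and 170 mm high, its marking head stands 35 mm further forward, 85 mm to the right (-y), 66 mm over the table and up: keep clear. Two steel rails, 29 mm high, run front to back beside the plate, 125 to 147 mm either side of its middle.
- nest_fl (a point): inner corner of the front left nest at plate level (12 mm over the table), where the front face of the back stop and the right face of the side stop meet; axes as the marker. A tile that is home covers x -64 to 0, y -46 to 0 mm here: origin at (-32, -23, 0) mm, its x along this x, either way round. To its right, 63 mm of free plate up to the next stop.
- nest_fr (a point): inner corner of the front right nest at plate level (12 mm over the table), where the front face of the back stop and the right face of the side stop meet; axes as the marker. A tile that is home covers x -64 to 0, y -46 to 0 mm here: origin at (-32, -23, 0) mm, its x along this x, either way round. To its right, 64 mm of plate up to its edge.
- nest_rl (a point): inner corner of the rear left nest at plate level (12 mm over the table), where the front face of the back stop and the right face of the side stop meet; axes as the marker. A tile that is home covers x -64 to 0, y -46 to 0 mm here: origin at (-32, -23, 0) mm, its x along this x, either way round. To its front, 40 mm of free plate to the next stop; to its right, 63 mm.
- nest_rr (a point): inner corner of the rear right nest at plate level (12 mm over the table), where the front face of the back stop and the right face of the side stop meet; axes as the marker. A tile that is home covers x -64 to 0, y -46 to 0 mm here: origin at (-32, -23, 0) mm, its x along this x, either way round. To its front, 40 mm of free plate to the next stop; to its right, 64 mm.
- controller: control box of the marker, fixed, a grey box 150 (x) by 200 (y) by 50 mm high; origin: centre of its underside; x away from the robot, y to the robot's left. On top: two white thumbwheels, the green start button (near right), behind the button a red emergency stop, 22 mm tall, at (42, -55) mm: leave it alone. Box and newsprint swap sides from start to start.
- tens (a joint): turn of the left-hand (tens) thumbwheel, rad: the number shown times 0.6283 (0 to 5.655 = digits 0 to 9, then end stops). The digit at the top, between two red marks, is the one set; digits are upright as seen from the robot. Rolling the top towards the robot (box -x) raises the number, away lowers it. A spring detent (about 1 N at the rim) draws it to the nearest digit when let go.
- tens_top (a point): topmost point of the left-hand (tens) wheel's drum, 59 mm over the table, middle of its width; fixed to the box, axes as the controller. White drum 40 mm in diameter, 16 mm wide, axis along y, top 9 mm out of the box, rim of grippy rubber with fine grey ridges between the digits; the other wheel is 48 mm away. Press lightly on top and drag along x: one step is 12.6 mm of rim.
- units (a joint): turn of the right-hand (units) thumbwheel, rad: the number shown times 0.6283 (0 to 5.655 = digits 0 to 9, then end stops). The digit at the top, between two red marks, is the one set; digits are upright as seen from the robot. Rolling the top towards the robot (box -x) raises the number, away lowers it. A spring detent (about 1 N at the rim) draws it to the nearest digit when let go.
- units_top (a point): topmost point of the right-hand (units) wheel's drum, 59 mm over the table, middle of its width; fixed to the box, axes as the controller. White drum 40 mm in diameter, 16 mm wide, axis along y, top 9 mm out of the box, rim of grippy rubber with fine grey ridges between the digits; the other wheel is 48 mm away. Press lightly on top and drag along x: one step is 12.6 mm of rim.
- start (a joint): travel of the green start button, m: 0 released, 0.006 fully down; spring-loaded, fully down takes 5 N; counts as pressed beyond 0.004.
- start_top (a point): centre of the top of the green start button (24 mm diameter, 72 mm over the table when released), on the control box; pressed straight down.
- shard_a: an irregular light clay shard about 60 mm across, 10 mm thick, lying on the newsprint; not part of the job, do not move it (origin: centre of its underside).
- shard_b: an irregular light clay shard about 52 mm across, 10 mm thick, lying on the newsprint; not part of the job, do not move it (origin: centre of its underside).
- brush: a brush, 180 mm long, lying on the table at the near right; not part of the job, do not move it (origin: centre of its underside).
- glaze_jar: a jar with a yellow cap, 64 mm across, 85 mm tall; not part of the job, do not move it (origin: centre of its underside).
- slip_bottle: a bottle with a white cap, 60 mm across, 150 mm tall; not part of the job, do not move it (origin: centre of its underside).
- kiln_post: a short tubular clay kiln post, 44 mm across, 75 mm tall; not part of the job, do not move it (origin: centre of its underside).
- water_cup: a blue cup, 76 mm across, 85 mm tall; not part of the job, do not move it (origin: centre of its underside).
Mind the look-alikes: they are no part of the job. Leave any yellow look-alike of the tile_b alone. Leave any orange look-alike of the tile_c alone.

How it is judged:
By the outcome, as a careful person would: the job done as asked, in the order asked, and still so for the second after the job is handed in, with the robot touching nothing.
Of tile_a, tile_b, tile_c, tile_d only 2 to 4 are there at a start; the rules pass over those that are not, and their reading is None.
At some moment in a run one of tile_a, tile_b, tile_c, tile_d may be knocked a few centimetres aside while the robot is not near it.
Once in a run the grip may slacken for a moment while it holds something.
It also fails if it takes over 210 s, if anything falls off the work surface, if the arm or the gripper's body presses on something with over 40 N, if the wrist force passes 120 N, or if a joint passes its speed limit or range.

## Working session

There is one attempt and no reset: what is moved stays moved. The work goes in short steps, Python scripts to look and compute and a tool call to move; the robot and the scene stay as the last step left them, time stands still between calls to the robot, and variables do not carry over. Pictures are saved under pics/ and viewed, about 12 in all and at most 16, crops included, and the job is handed in when it is done.

Besides the shell and the picture viewer there is one more tool, called after "Request:" in YAML: its name, and indented under it one key for each argument. carry_out: Moves the arm, as the interface text tells. Its arguments: {"type":"object","properties":{"targets":{"type":"array","items":{"type":"array","items":{"type":"array","items":{"type":"number"}}}},"grip_force":{"type":"number"}},"required":["targets"]}

```bash
ls; mkdir -p pics
cat > h.py <<'E'
import numpy as np, cv2
from cell import bot
from scipy.spatial.transform import Rotation as R
def cam(n,save=None):
    c=bot.read_camera(n); c['f']=c['color'].shape[0]/2/np.tan(np.radians(c['fov_y']/2)); c['extrinsics']=np.array(c['extrinsics'])
    if save: cv2.imwrite('pics/'+save,cv2.cvtColor(c['color'],cv2.COLOR_RGB2BGR))
    return c
def ray(c,uv,z):
    uv=np.atleast_2d(np.float64(uv)); d=np.c_[(uv[:,0]-c['cx'])/c['f'],(uv[:,1]-c['cy'])/c['f'],np.ones(len(uv))]
    E=c['extrinsics']; d=d@E[:3,:3].T; o=E[:3,3]
    return o+d*((z-o[2])/d[:,2])[:,None]
def proj(c,p):
    E=c['extrinsics']; q=(np.atleast_2d(p)-E[:3,3])@E[:3,:3]
    return np.c_[q[:,0]/q[:,2]*c['f']+c['cx'],q[:,1]/q[:,2]*c['f']+c['cy']]
def st():
    s=bot.get_state(); print({k:np.round(s[k],4).tolist() for k in ('time_s','eef_pos','orientation','contact_force','finger_gap','joints')}); return s
def rel(p,yaw=None,s=None):
    """shift in tool axes (cm) to world p, pointing down; and turn rotvec to [180,0,yaw]"""
    s=s or bot.get_state(); R0=R.from_euler('xyz',s['orientation'],degrees=True)
    d=R0.inv().apply(np.array(p)-s['eef_pos'])*100
    t=[0,0,0]
    if yaw is not None: t=(R0.inv()*R.from_euler('xyz',[180,0,yaw],degrees=True)).as_rotvec()
    print('turn',np.round(t,3),'shift',np.round(d,2)); return t,d
E
python3 - <<'E'
from h import *
st()
a=[cam(n,n+'0.png') for n in('scene','top')]
for c in a: print(c['color'].shape,c['f'],c['cx'],c['cy'],np.round(c['extrinsics'],3).tolist())
im=np.vstack([cv2.resize(cv2.imread('pics/top0.png'),(800,600))]); cv2.imwrite('pics/top0b.png',im)
E
```

```text
pics
{'time_s': 0.0, 'eef_pos': [0.1888, -0.6476, 0.2304], 'orientation': [179.907, -0.0086, -163.7476], 'contact_force': [0.8117, 0.4426, 0.4778], 'finger_gap': 1.0028, 'joints': [-57.2337, 20.5917, 0.6348, -0.0193, -70.1347, -16.5072]}
(384, 512, 3) 496.5105451315267 253.70609341336223 191.2325709301078 [[-0.152, 0.792, -0.591, 1.487], [0.988, 0.119, -0.094, 0.161], [-0.005, -0.598, -0.801, 1.384], [0.0, 0.0, 0.0, 1.0]]
(384, 512, 3) 446.0958834936427 249.44956648656049 192.0097768453136 [[-0.01, -0.998, 0.065, 0.454], [-1.0, 0.009, -0.003, 0.024], [0.002, -0.065, -0.998, 1.482], [0.0, 0.0, 0.0, 1.0]]
```

View pics/top0b.png

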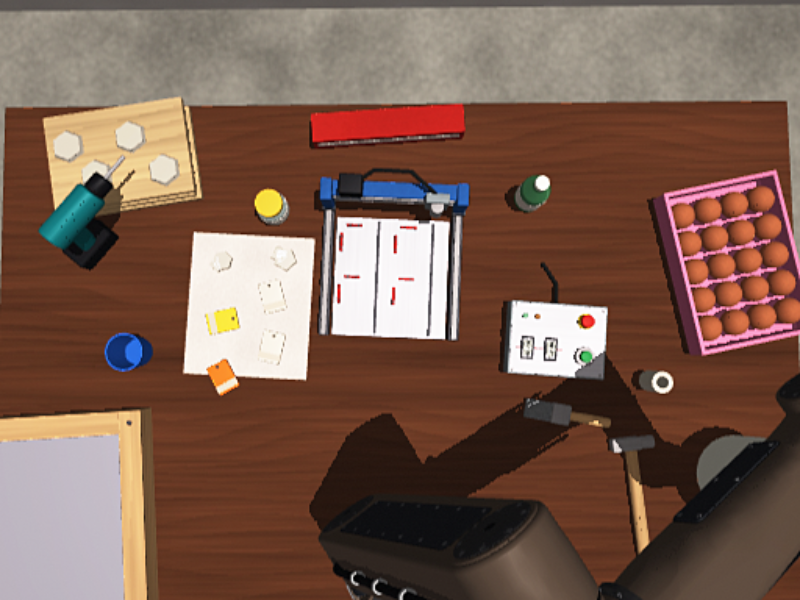

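View pics/scene0.png

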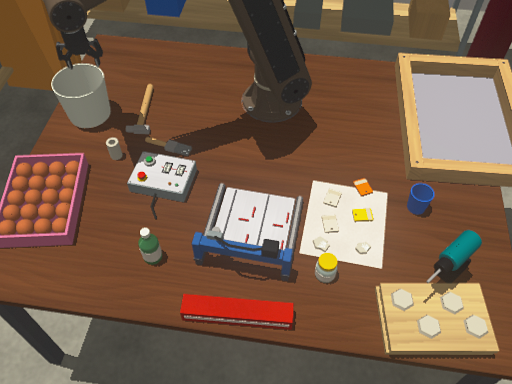

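Top view (800 px wide) shows the newsprint on the left. The candidates are two off-white rectangles at (271,295) and (271,346). I'm excluding the yellow tile (223,320), the orange tile (222,377) and the shards (222,261) and (285,258). I'll measure roughly and make an enlarged crop to confirm.

Run:
```python
from h import *
c=cam('top'); k=1.5625
P=lambda u,v,z:np.round(ray(c,[u/k,v/k],z)[0],3).tolist()
print('tileA',P(271,295,.011),'tileD',P(271,346,.011),'yellow',P(223,320,.011))
print('start',P(586,357,.072),'tens',P(527,347,.059),'units',P(550,347,.059),'estop',P(588,321,.072))
print('boxcorners',[P(u,v,.05) for u,v in((510,300),(607,307),(603,378),(502,373))])
hsv=cv2.cvtColor(c['color'],cv2.COLOR_RGB2HSV)
m=(((hsv[...,0]<8)|(hsv[...,0]>172))&(hsv[...,1]>130)&(hsv[...,2]>90)).astype(np.uint8)
n,l,s,ce=cv2.connectedComponentsWithStats(m)
for i in range(1,n):
    if 200<s[i,0]<300 and 135<s[i,1]<200: print(s[i],np.round(ray(c,ce[i],.019)[0],3))
im=cv2.cvtColor(c['color'],cv2.COLOR_RGB2BGR)
a=cv2.resize(im[145:255,110:310],(800,440),interpolation=cv2.INTER_CUBIC)
b=cv2.resize(im[185:245,315:395],(213,160),interpolation=cv2.INTER_CUBIC)
o=np.zeros((600,800,3),np.uint8);o[:440]=a;o[440:,:213]=b;cv2.imwrite('pics/crop1.png',o)
```

```text
tileA [0.564, 0.271, 0.011] tileD [0.456, 0.271, 0.011] yellow [0.512, 0.372, 0.011]
start [0.428, -0.375, 0.072] tens [0.449, -0.259, 0.059] units [0.448, -0.306, 0.059] estop [0.5, -0.381, 0.072]
boxcorners [[0.546, -0.228, 0.05], [0.529, -0.428, 0.05], [0.384, -0.415, 0.05], [0.396, -0.208, 0.05]]
[215 139   1   1   1] [0.727 0.132 0.019]
[222 143   2   2   3] [0.711 0.108 0.019]
[225 143   4   2   5] [0.711 0.095 0.019]
[230 144   2   1   2] [0.71  0.081 0.019]
[256 145  11   2  13] [ 0.705 -0.022  0.019]
[217 149   3  12  19] [0.675 0.123 0.019]
[252 151   2  11  21] [0.669 0.008 0.019]
[214 154   1   1   1] [0.677 0.136 0.019]
[214 157   1   1   1] [0.667 0.136 0.019]
[213 174   1   2   2] [0.609 0.139 0.019]
[220 176   2   2   3] [0.603 0.114 0.019]
[223 176   7   2   8] [0.601 0.098 0.019]
[255 178  10   1  10] [ 0.596 -0.014  0.019]
[216 182   2  12  23] [0.567 0.128 0.019]
[251 184   2  11  19] [0.562 0.013 0.019]
[212 194   1   5   5] [0.538 0.143 0.019]
```

View pics/crop1.png

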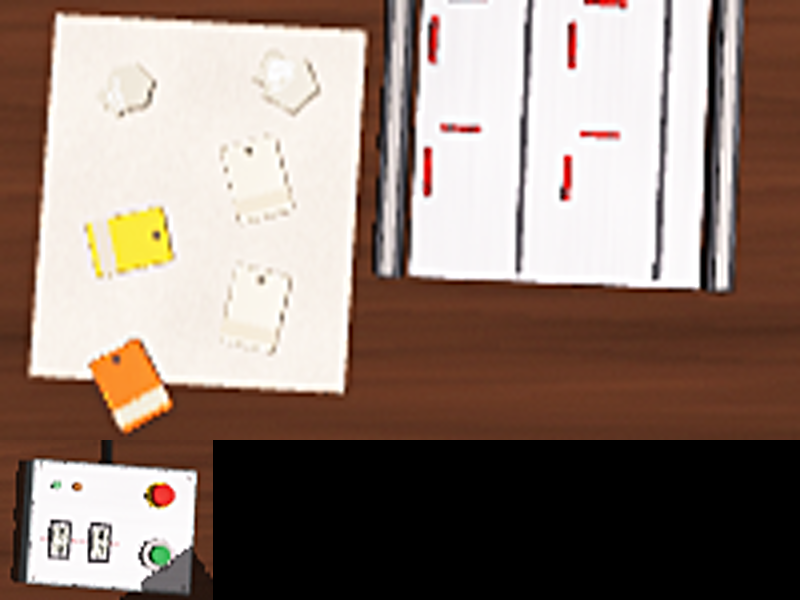

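The crop confirms exactly two off-white rectangles with hole marks, at crop px (257,178) and (257,307). Yellow and orange are look-alikes and stay put. I'm starting with the wheels, since the arm is on that side.

Run:
```python
from h import *
rel([.42,-.30,.24],-95)
```

```text
turn [ 1.0e-03  1.0e-03 -1.2e+00] shift [-31.92  26.91  -0.91]
```

Request:
carry_out:
  targets:
    - [[0,0,0,0,0,-5,-1],[0,0,-0.1,-4,3,-6,-1],[0,0,-0.22,-7.5,6,-6,-1],[0,0,-0.34,-11,9,-6,-1],[0,0,-0.46,-14.5,12,-6,-1],[0,0,-0.58,-18,15,-5,-1],[0,0,-0.7,-21.5,18,-4,-1],[0,0,-0.82,-25,21,-3,-1]]

```text
time_s: 0.82
eef_pos: [0.3492, -0.4073, 0.2688]
orientation: [180.0, 0.1, -116.4]
contact_force: [1.7, 0.2, -0.1]
finger_gap: 0.001
```

Run:
```python
from h import *
st();rel([.42,-.30,.24],-95)
```

```text
{'time_s': 0.8167, 'eef_pos': [0.3492, -0.4073, 0.2688], 'orientation': [179.9935, 0.0514, -116.4325], 'contact_force': [1.6941, 0.2389, -0.0555], 'finger_gap': 0.0007, 'joints': [-28.4822, 6.1304, -13.355, -0.0542, -70.523, 2.0678]}
turn [-0.     0.001 -0.374] shift [-12.76  -1.56   2.9 ]
```

Request:
carry_out:
  targets:
    - [[0,0,-0.12,-4,-0.5,1,-1],[0,0,-0.24,-8,-1,2,-1],[0,0,-0.374,-12.7,-1.5,2.9,-1],[0,0,-0.374,-12.7,-1.5,2.9,-1],[0,0,-0.374,-12.7,-1.5,2.9,-1]]

```text
time_s: 1.23
eef_pos: [0.4202, -0.2978, 0.2393]
orientation: [180.0, 0.1, -94.7]
contact_force: [0.2, -0.4, 0.0]
finger_gap: -0.0
```

Run:
```python
from h import *
st();c=cam('wrist','w1.png');print(c['f'],np.round(c['extrinsics'],3).tolist())
im=cv2.imread('pics/w1.png');cv2.imwrite('pics/w1b.png',cv2.resize(im,(800,600),interpolation=cv2.INTER_CUBIC))
print(proj(c,[bot.get_state()['eef_pos']]))
```

```text
{'time_s': 1.2333, 'eef_pos': [0.4202, -0.2978, 0.2393], 'orientation': [179.9547, 0.081, -94.745], 'contact_force': [0.2027, -0.3512, 0.0065], 'finger_gap': -0.0001, 'joints': [-13.5233, 5.1168, -18.4278, -0.0798, -66.5125, 8.8101]}
284.11596833774604 [[-0.997, 0.079, 0.023, 0.414], [0.082, 0.954, 0.287, -0.372], [0.001, 0.288, -0.958, 0.381], [0.0, 0.0, 0.0, 1.0]]
[[255.06979034 245.60661735]]
```

View pics/w1b.png

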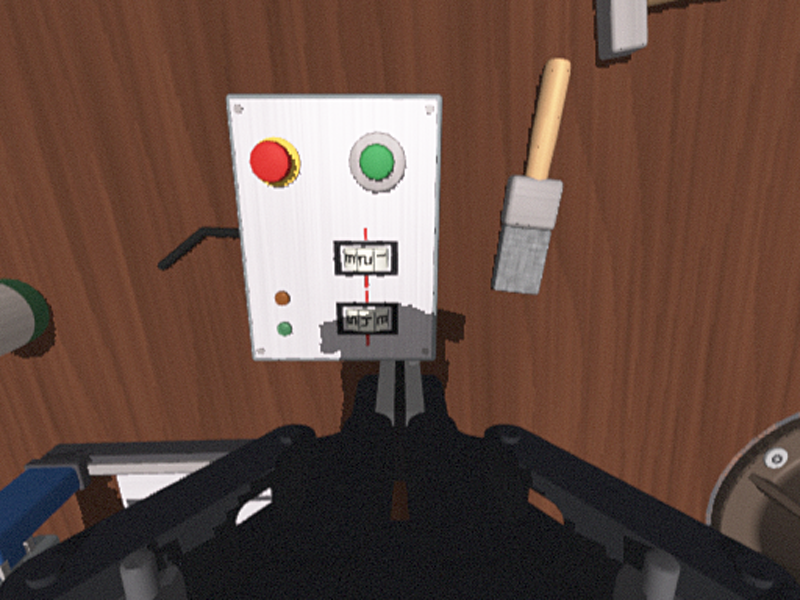

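The wrist view (800 px) shows the units wheel at (366,258), tens at (367,319), green button at (377,161) and e-stop at (272,161).

Run:
```python
from h import *
c=cam('wrist'); k=1.5625
P=lambda u,v,z:np.round(ray(c,[u/k,v/k],z)[0],4).tolist()
print('units',P(366,258,.059),'tens',P(367,319,.059),'start',P(377,161,.072))
print('corners',[P(*q,.05) for q in((228,95),(441,95),(436,360),(254,360))])
im=cv2.cvtColor(c['color'],cv2.COLOR_RGB2BGR)[148:220,205:265]
im=cv2.rotate(im,cv2.ROTATE_90_CLOCKWISE)
cv2.imwrite('pics/dig1.png',cv2.resize(im,None,fx=9,fy=9,interpolation=cv2.INTER_CUBIC))
```

```text
units [0.4424, -0.3118, 0.059] tens [0.4467, -0.2645, 0.059] start [0.427, -0.3788, 0.072]
corners [[0.5254, -0.4307, 0.05], [0.3801, -0.4183, 0.05], [0.3955, -0.2217, 0.05], [0.5429, -0.2342, 0.05]]
```

View pics/dig1.png

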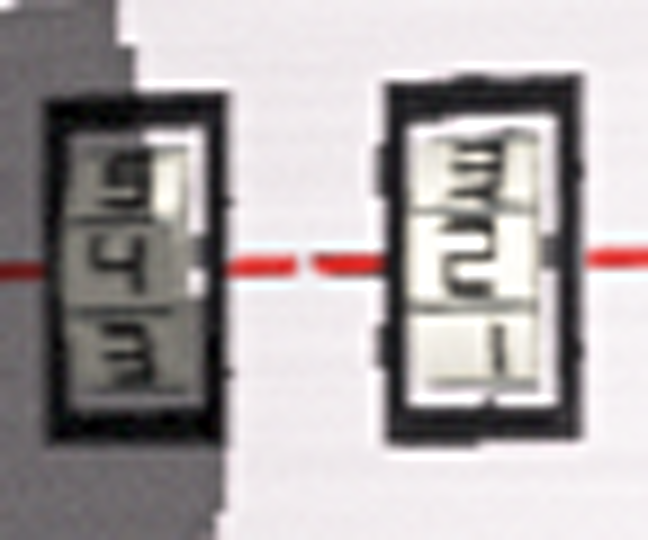

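The digits look like 4 (tens) and 2 (units), but the resolution is coarse. I'll move in closer to read them properly.

Run:
```python
from h import *
rel([.44,-.205,.09],-95)
```

```text
turn [0.    0.001 0.   ] shift [-9.63 -1.24 15.  ]
```

Request:
carry_out:
  targets:
    - [[0,0,0,-4,-0.5,0,-1],[0,0,0,-7,-0.9,3,-1],[0,0,0,-9.6,-1.2,6,-1],[0,0,0,-9.6,-1.2,10,-1],[0,0,0,-9.6,-1.2,13,-1],[0,0,0,-9.6,-1.2,15,-1],[0,0,0,-9.6,-1.2,15,-1]]

```text
time_s: 1.92
eef_pos: [0.4364, -0.2059, 0.0864]
orientation: [179.6, 0.1, -95.1]
contact_force: [-0.3, 0.6, -0.1]
finger_gap: 0.001
```

Run:
```python
from h import *
st();c=cam('wrist','w2.png')
u=proj(c,[[.4424,-.3118,.059],[.4467,-.2645,.059]]);print(u)
(a,b),(d,e)=u
im=cv2.imread('pics/w2.png'); x0=int((a+d)/2)-55;y0=int((b+e)/2)-75
im=im[max(y0,0):y0+150,max(x0,0):x0+110];print(x0,y0)
im=cv2.rotate(im,cv2.ROTATE_90_CLOCKWISE)
cv2.imwrite('pics/dig2.png',cv2.resize(im,None,fx=5,fy=5,interpolation=cv2.INTER_CUBIC))
```

```text
{'time_s': 1.9167, 'eef_pos': [0.4364, -0.2059, 0.0864], 'orientation': [179.5913, 0.062, -95.1472], 'contact_force': [-0.2971, 0.552, -0.0778], 'finger_gap': 0.0012, 'joints': [-1.9047, 11.3993, -33.7387, -0.1197, -45.2665, -3.1577]}
[[225.34364825  48.06012911]
 [227.72647003 137.29918399]]
171 17
```

View pics/dig2.png

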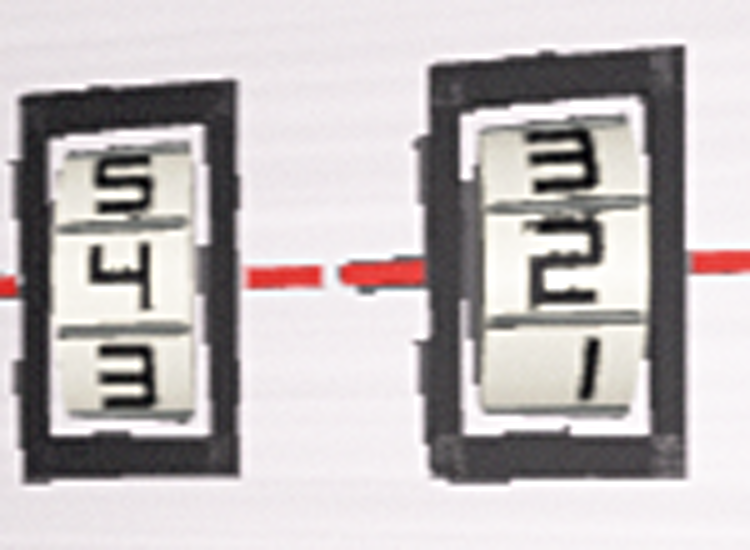

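Reading is tens 4, units 2. So tens needs 2 steps away (+x box, which is tool −y) and units needs 5 steps towards the robot. I'll go above the tens wheel, 7 mm near side.

```bash
cat >> h.py <<'E'
T=np.array([.4465,-.263]);U=np.array([.4425,-.310]);bx=np.array([.9962,-.0872])
E
python3 - <<'E'
from h import *
rel([*(T-.007*bx),.064],-95)
E
```

```text
turn [ 0.004  0.001 -0.002] shift [ 5.58 -0.67  2.46]
```

Request:
carry_out:
  targets:
    - [[0.004,0,0,3,-0.4,0,-1],[0.004,0,0,5.6,-0.7,0,-1],[0.004,0,0,5.6,-0.7,1,-1],[0.004,0,0,5.6,-0.7,2.2,-1],[0.004,0,0,5.6,-0.7,2.4,-1],[0.004,0,0,5.6,-0.7,2.4,-1]]

```text
time_s: 2.47
eef_pos: [0.4398, -0.2634, 0.0654]
orientation: [180.0, 0.0, -95.2]
contact_force: [-0.1, 1.4, 0.4]
finger_gap: -0.001
```

Request:
carry_out:
  targets:
    - [[0,0,0,0,0,0.2,-1],[0,0,0,0,0,0.4,-1],[0,0,0,0,0,0.4,-1]]

```text
time_s: 2.72
eef_pos: [0.4402, -0.2633, 0.062]
orientation: [-179.9, 0.0, -95.2]
contact_force: [1.0, 0.9, 0.4]
finger_gap: -0.001
```

Request:
carry_out:
  targets:
    - [[0,0,0,0,0,0.15,-1],[0,0,0,0,0,0.3,-1],[0,0,0,0,0,0.3,-1]]

```text
time_s: 2.97
eef_pos: [0.4403, -0.2632, 0.059]
orientation: [-179.9, 0.0, -95.2]
contact_force: [0.1, 0.0, 0.5]
finger_gap: 0.001
```

Request:
carry_out:
  targets:
    - [[0,0,0,0,0,0.1,-1],[0,0,0,0,0,0.1,-1]]

```text
time_s: 3.13
eef_pos: [0.441, -0.2633, 0.0587]
orientation: [-179.9, -0.0, -95.1]
contact_force: [-1.2, 0.8, 7.3]
finger_gap: 0.003
```

Request:
carry_out:
  targets:
    - [[0,0,0,0,-0.3,0.06,-1],[0,0,0,0,-0.6,0.06,-1],[0,0,0,0,-0.9,0.06,-1],[0,0,0,0,-1.2,0.06,-1],[0,0,0,0,-1.35,0.06,-1],[0,0,0,0,-1.35,0.06,-1]]

```text
time_s: 3.63
eef_pos: [0.4556, -0.2646, 0.0589]
orientation: [-179.8, -0.0, -95.1]
contact_force: [-0.4, 1.3, 5.8]
finger_gap: 0.0
```

Request:
carry_out:
  targets:
    - [[0,0,0,0,0,-0.5,-1],[0,0,0,2,0,-1.5,-1],[0,0,0,5.5,0.5,-2.5,-1],[0,0,0,-5.5,0.5,-2.5,-1],[0,0,0,-5.5,0.5,-2.5,-1],[0,0,0,-5.5,0.5,-2.5,-1],[0,0,0,-5.5,0.5,-2.5,-1]]

```text
time_s: 4.22
eef_pos: [0.455, -0.2073, 0.0843]
orientation: [-179.8, -0.0, -95.1]
contact_force: [-0.4, -0.6, -1.1]
finger_gap: 0.003
```

```bash
cat >> h.py <<'E'
def dig(name):
    st();c=cam('wrist',name)
    (a,b),(d,e)=proj(c,[[*U,.059],[*T,.059]]); print(a,b,d,e)
    im=cv2.imread('pics/'+name); x0=int((a+d)/2)-50;y0=max(int((b+e)/2)-75,0)
    im=cv2.rotate(im[y0:y0+150,x0:x0+100],cv2.ROTATE_90_CLOCKWISE)
    cv2.imwrite('pics/c'+name,cv2.resize(im,None,fx=4,fy=4,interpolation=cv2.INTER_CUBIC))
E
python3 -c "
from h import *
dig('d3.png')"
```

```text
{'time_s': 4.2167, 'eef_pos': [0.455, -0.2073, 0.0843], 'orientation': [-179.7589, -0.0188, -95.0666], 'contact_force': [-0.3799, -0.5562, -1.1461], 'finger_gap': 0.0027, 'joints': [-1.9085, 12.7278, -32.3335, 0.0456, -44.699, -3.1905]}
260.9493690474931 50.63160124506754 260.7654276012165 139.81451179552766
```

View pics/cd3.png

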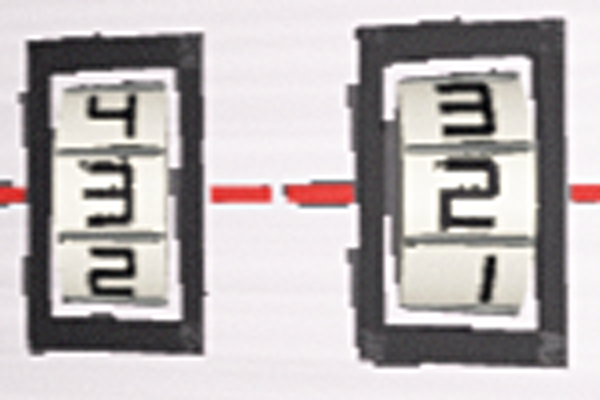

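Tens is now 3 after one drag (centre row 3 | 2), as predicted. I'll repeat for tens.

Run:
```python
from h import *
rel([*(T-.0065*bx),.064],-95)
```

```text
turn [-0.004 -0.001  0.001] shift [5.54 1.07 2.03]
```

Request:
carry_out:
  targets:
    - [[-0.004,0,0,3,0.8,0,-1],[-0.004,0,0,5.5,1.1,0,-1],[-0.004,0,0,5.5,1.1,1,-1],[-0.004,0,0,5.5,1.1,2,-1],[-0.004,0,0,5.5,1.1,2,-1],[-0.004,0,0,5.5,1.1,2,-1]]

```text
time_s: 4.77
eef_pos: [0.4391, -0.2617, 0.0634]
orientation: [179.9, -0.0, -95.0]
contact_force: [-0.1, -0.4, 0.3]
finger_gap: -0.002
```

Request:
carry_out:
  targets:
    - [[0,0,0,0,0,0.4,-1],[0,0,0,0,0,0.53,-1],[0,0,0,0,-0.2,0.53,-1],[0,0,0,0,-0.5,0.53,-1],[0,0,0,0,-0.8,0.53,-1],[0,0,0,0,-1.1,0.53,-1],[0,0,0,0,-1.35,0.53,-1],[0,0,0,0,-1.35,0.53,-1]]

```text
time_s: 5.43
eef_pos: [0.4538, -0.2626, 0.059]
orientation: [180.0, -0.0, -94.9]
contact_force: [0.1, 1.7, 7.3]
finger_gap: -0.002
```

Request:
carry_out:
  targets:
    - [[0,0,0,0,0,-0.4,-1],[0,0,0,0,0,-0.6,-1],[0,0,0,0,0,-0.6,-1]]

```text
time_s: 5.68
eef_pos: [0.4542, -0.2624, 0.0655]
orientation: [-180.0, -0.1, -94.9]
contact_force: [-0.2, -0.3, -0.5]
finger_gap: 0.001
```

Run:
```python
from h import *
rel([*(U+.0065*bx),.064],-95)
```

```text
turn [-0.    -0.001  0.002] shift [4.84 0.11 0.15]
```

Now units: start at +6.5 mm and drag tool +y.

Request:
carry_out:
  targets:
    - [[0,0,0,2.5,0,0,-1],[0,0,0,4.8,0.1,0,-1],[0,0,0,4.8,0.1,0.1,-1],[0,0,0,4.8,0.1,0.1,-1]]

```text
time_s: 6.02
eef_pos: [0.4486, -0.3108, 0.0641]
orientation: [180.0, -0.0, -95.0]
contact_force: [-0.5, 0.6, 0.2]
finger_gap: -0.003
```

Request:
carry_out:
  targets:
    - [[0,0,0,0,0,0.45,-1],[0,0,0,0,0,0.63,-1],[0,0,0,0,0.2,0.65,-1],[0,0,0,0,0.5,0.65,-1],[0,0,0,0,0.8,0.65,-1],[0,0,0,0,1.1,0.65,-1],[0,0,0,0,1.3,0.65,-1],[0,0,0,0,1.3,0.65,-1]]

```text
time_s: 6.68
eef_pos: [0.4363, -0.3096, 0.0586]
orientation: [-179.9, -0.1, -94.9]
contact_force: [-2.1, -2.9, 9.3]
finger_gap: -0.001
```

Request:
carry_out:
  targets:
    - [[0,0,0,0,0,-0.4,-1],[0,0,0,0,0,-0.6,-1],[0,0,0,0,-1.3,-0.6,-1],[0,0,0,0,-1.3,-0.6,-1],[0,0,0,0,-1.3,-0.6,-1]]

```text
time_s: 7.1
eef_pos: [0.4499, -0.3105, 0.0643]
orientation: [-179.9, -0.1, -94.9]
contact_force: [-0.7, 1.1, -1.0]
finger_gap: 0.004
```

Request:
carry_out:
  targets:
    - [[0,0,0,0,0,0.45,-1],[0,0,0,0,0,0.63,-1],[0,0,0,0,0.2,0.65,-1],[0,0,0,0,0.5,0.65,-1],[0,0,0,0,0.8,0.65,-1],[0,0,0,0,1.1,0.65,-1],[0,0,0,0,1.35,0.65,-1],[0,0,0,0,1.35,0.65,-1]]

```text
time_s: 7.77
eef_pos: [0.437, -0.3094, 0.0586]
orientation: [-179.8, -0.1, -94.8]
contact_force: [-0.0, 1.9, 10.4]
finger_gap: 0.008
```

Request:
carry_out:
  targets:
    - [[0,0,0,0,0,-0.4,-1],[0,0,0,0,0,-0.6,-1],[0,0,0,0,-1.3,-0.6,-1],[0,0,0,0,-1.3,-0.6,-1],[0,0,0,0,-1.3,-0.6,-1]]

```text
time_s: 8.18
eef_pos: [0.4505, -0.3105, 0.0643]
orientation: [-179.8, -0.1, -94.8]
contact_force: [-0.9, 1.3, 0.2]
finger_gap: -0.003
```

Request:
carry_out:
  targets:
    - [[0,0,0,0,0,0.45,-1],[0,0,0,0,0,0.63,-1],[0,0,0,0,0.2,0.65,-1],[0,0,0,0,0.5,0.65,-1],[0,0,0,0,0.8,0.65,-1],[0,0,0,0,1.1,0.65,-1],[0,0,0,0,1.35,0.65,-1],[0,0,0,0,1.35,0.65,-1]]

```text
time_s: 8.85
eef_pos: [0.4378, -0.3096, 0.0587]
orientation: [-179.7, -0.2, -94.8]
contact_force: [-1.1, 1.6, 10.6]
finger_gap: -0.004
```

Request:
carry_out:
  targets:
    - [[0,0,0,0,0,-0.4,-1],[0,0,0,0,0,-0.6,-1],[0,0,0,0,-1.3,-0.6,-1],[0,0,0,0,-1.3,-0.6,-1],[0,0,0,0,-1.3,-0.6,-1]]

```text
time_s: 9.27
eef_pos: [0.4511, -0.3107, 0.0643]
orientation: [-179.7, -0.2, -94.8]
contact_force: [-0.3, -0.7, -0.6]
finger_gap: 0.005
```

Request:
carry_out:
  targets:
    - [[0,0,0,0,0,0.45,-1],[0,0,0,0,0,0.63,-1],[0,0,0,0,0.2,0.65,-1],[0,0,0,0,0.5,0.65,-1],[0,0,0,0,0.8,0.65,-1],[0,0,0,0,1.1,0.65,-1],[0,0,0,0,1.35,0.65,-1],[0,0,0,0,1.35,0.65,-1]]

```text
time_s: 9.93
eef_pos: [0.4385, -0.3098, 0.0588]
orientation: [-179.6, -0.2, -94.7]
contact_force: [-0.6, 3.6, 10.6]
finger_gap: 0.001
```

Request:
carry_out:
  targets:
    - [[0,0,0,0,0,-0.4,-1],[0,0,0,0,0,-0.6,-1],[0,0,0,0,-1.3,-0.6,-1],[0,0,0,0,-1.3,-0.6,-1],[0,0,0,0,-1.3,-0.6,-1]]

```text
time_s: 10.35
eef_pos: [0.4519, -0.3109, 0.0644]
orientation: [-179.6, -0.2, -94.7]
contact_force: [-0.5, -0.3, 0.1]
finger_gap: -0.003
```

Request:
carry_out:
  targets:
    - [[0,0,0,0,0,0.45,-1],[0,0,0,0,0,0.63,-1],[0,0,0,0,0.2,0.65,-1],[0,0,0,0,0.5,0.65,-1],[0,0,0,0,0.8,0.65,-1],[0,0,0,0,1.1,0.65,-1],[0,0,0,0,1.35,0.65,-1],[0,0,0,0,1.35,0.65,-1]]

```text
time_s: 11.02
eef_pos: [0.4393, -0.31, 0.0588]
orientation: [-179.4, -0.2, -94.7]
contact_force: [-0.3, 2.7, 11.0]
finger_gap: -0.001
```

Request:
carry_out:
  targets:
    - [[0,0,0,0,0,-0.5,-1],[0,0,0,0,0,-3,-1],[0,0,0,-4,0,-3,-1],[0,0,0,-8,0,-3,-1],[0,0,0,-10,0,-3,-1],[0,0,0,-10,0,-3,-1],[0,0,0,-10,0,-3,-1]]

```text
time_s: 11.6
eef_pos: [0.4471, -0.2093, 0.0884]
orientation: [-179.5, -0.2, -94.6]
contact_force: [0.0, 0.0, 0.2]
finger_gap: 0.003
```

```bash
python3 -c "
from h import *
dig('d4.png')"
```

```text
{'time_s': 11.6, 'eef_pos': [0.4471, -0.2093, 0.0884], 'orientation': [-179.4595, -0.2335, -94.5635], 'contact_force': [0.0038, 0.0221, 0.1585], 'finger_gap': 0.0031, 'joints': [-2.0103, 11.6479, -33.2495, 0.3666, -44.5737, -2.812]}
248.6156376936042 57.70096274475219 248.71716745599014 143.68925961808708
```

View pics/cd4.png

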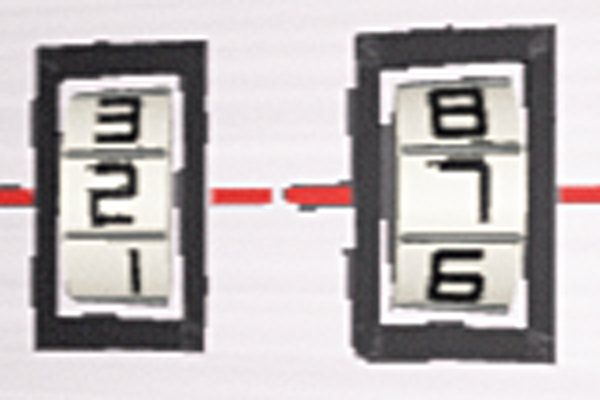

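The display reads 27. Next, the tiles.

Run:
```python
from h import *
rel([.50,.275,.25],0)
```

```text
turn [-0.004 -0.011 -1.651] shift [-48.7   -1.51 -16.36]
```

Request:
carry_out:
  targets:
    - [[0,0,-0.1,0,0,-4,-1],[0,0,-0.22,-3,0,-8,-1],[0,0,-0.34,-7,0,-11,-1],[0,0,-0.46,-11,-0.3,-14,-1],[0,0,-0.58,-15,-0.5,-16,1],[0,0,-0.7,-19,-0.7,-16.3,1],[0,0,-0.82,-22.5,-0.9,-16.3,1],[0,0,-0.94,-26,-1,-16.3,1]]

```text
time_s: 12.32
eef_pos: [0.476, 0.0397, 0.2514]
orientation: [-179.8, -0.6, -40.5]
contact_force: [1.4, -0.5, -0.6]
finger_gap: 0.563
```

Run:
```python
from h import *
rel([.50,.275,.25],0)
```

```text
turn [-0.    -0.012 -0.707] shift [-13.46 -19.45   0.07]
```

Request:
carry_out:
  targets:
    - [[0,-0.002,-0.12,-2.2,-3.3,0,1],[0,-0.004,-0.24,-4.5,-6.5,0,1],[0,-0.006,-0.36,-6.7,-9.7,0,1],[0,-0.008,-0.48,-9,-13,0,1],[0,-0.01,-0.6,-11.3,-16.3,0,1],[0,-0.012,-0.707,-13.5,-19.5,0,1],[0,-0.012,-0.707,-13.5,-19.5,0,1],[0,-0.012,-0.707,-13.5,-19.5,0,1]]

```text
time_s: 12.98
eef_pos: [0.5006, 0.2766, 0.2493]
orientation: [179.9, 0.1, 0.0]
contact_force: [0.3, 0.5, -1.2]
finger_gap: 0.997
```

Run:
```python
from h import *
st();c=cam('wrist','w5.png')
print(proj(c,[[.564,.271,.011],[.456,.271,.011]]))
im=cv2.imread('pics/w5.png');cv2.imwrite('pics/w5b.png',cv2.resize(im,(800,600),interpolation=cv2.INTER_CUBIC))
```

```text
{'time_s': 12.9833, 'eef_pos': [0.5006, 0.2766, 0.2493], 'orientation': [179.9084, 0.0841, 0.0432], 'contact_force': [0.3019, 0.4981, -1.1824], 'finger_gap': 0.9969, 'joints': [48.5157, 10.297, -10.9616, -0.0024, -68.8658, 41.5284]}
[[258.85554607 114.90258409]
 [258.51122133 194.83105198]]
```

View pics/w5b.png

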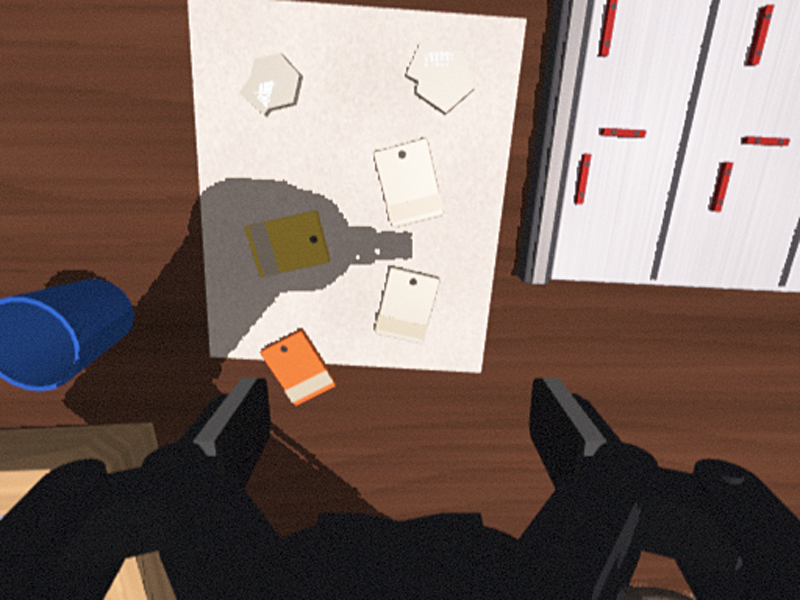

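Wrist view shows tile 1 corners near (374,152),(425,138),(442,211),(389,225) and tile 2 near (391,266),(440,279),(419,342),(375,328). The front nests are visible on the right (red stops at (583,180)/(623,132) and (721,187)/(765,141)).

Run:
```python
from h import *
c=cam('wrist'); k=1.5625
for n,q in (('t1',[(374,152),(425,138),(442,211),(389,225)]),('t2',[(391,266),(440,279),(419,342),(375,328)])):
    p=ray(c,np.array(q)/k,.011)[:,:2]
    d=p[0]+p[1]-p[2]-p[3]
    print(n,np.round(p.mean(0),4),'yaw',np.degrees(np.arctan2(d[1],d[0])).round(1),'L',np.linalg.norm(d)/2,'W',np.linalg.norm(p[0]+p[3]-p[1]-p[2])/2)
hsv=cv2.cvtColor(c['color'],cv2.COLOR_RGB2HSV)
m=(((hsv[...,0]<8)|(hsv[...,0]>172))&(hsv[...,1]>130)&(hsv[...,2]>60)).astype(np.uint8)
cs,_=cv2.findContours(m,cv2.RETR_EXTERNAL,cv2.CHAIN_APPROX_NONE)
for q in cs:
    if cv2.contourArea(q)>30 and q[:,0,0].mean()>340:
        q=ray(c,q[:,0],.019)[:,:2]; r=cv2.minAreaRect((q*1000).astype(np.float32)); print('stop',np.round(r[0],1),np.round(r[1],1),round(r[2],1), 'x',(q[:,0].min().round(4),q[:,0].max().round(4)),'y',(q[:,1].min().round(4),q[:,1].max().round(4)))
```

```text
t1 [0.5616 0.2672] yaw 13.0 L 0.059970274443554704 W 0.044485224961271504
t2 [0.4557 0.2679] yaw -15.6 L 0.060886974834628384 W 0.043630677741026413
stop [559.2  14. ] [ 8.8 38.4] 86.1 x (np.float64(0.5401), np.float64(0.5782)) y (np.float64(0.0088), np.float64(0.0189))
stop [565.4 127.6] [ 6.8 38. ] 86.9 x (np.float64(0.5465), np.float64(0.5842)) y (np.float64(0.1234), np.float64(0.1313))
stop [593.8 -20.5] [22.9  5.3] 86.7 x (np.float64(0.5912), np.float64(0.597)) y (np.float64(-0.032), np.float64(-0.0092))
stop [600.   94.2] [23.4  5. ] 86.2 x (np.float64(0.5971), np.float64(0.6028)) y (np.float64(0.0826), np.float64(0.106))
stop [668.1   8.3] [ 9.1 38.5] 86.6 x (np.float64(0.6491), np.float64(0.687)) y (np.float64(0.0027), np.float64(0.0134))
stop [672.8 121.9] [ 7.  34.9] 86.6 x (np.float64(0.6555), np.float64(0.69)) y (np.float64(0.1174), np.float64(0.1257))
```

```bash
cat >> h.py <<'E'
MY=-3.4; mx=np.array([np.cos(np.radians(MY)),np.sin(np.radians(MY))]); my=np.array([-mx[1],mx[0]])
FL=np.array([.5984,.1226]);FR=np.array([.5922,.0090])
def N(c,x,y): return c+mx*x/1000+my*y/1000
E
python3 - <<'E'
from h import *
rel([.5616,.2672,.001],13)
E
```

```text
turn [ 0.001  0.001 -0.229] shift [ 6.15  0.71 24.9 ]
```

Request:
carry_out:
  targets:
    - [[0,0,-0.12,2,0.3,4,1],[0,0,-0.229,4,0.5,8,1],[0,0,-0.229,6.1,0.7,12,1],[0,0,-0.229,6.1,0.7,16,1],[0,0,-0.229,6.1,0.7,19,1],[0,0,-0.229,6.1,0.7,19,1],[0,0,-0.229,6.1,0.7,19,1]]

```text
time_s: 13.67
eef_pos: [0.5606, 0.265, 0.0589]
orientation: [179.8, 0.3, 12.9]
contact_force: [0.4, -0.3, 1.8]
finger_gap: 1.0
```

Run:
```python
from h import *
rel([.5616,.2672,.001],13)
c=cam('wrist','w6.png'); print(proj(c,[[.5616,.2672,.011]]))
g=cv2.imread('pics/w6.png'); cv2.imwrite('pics/w6b.png',g[100:384,100:412])
```

```text
turn [ 0.003  0.005 -0.002] shift [ 0.18 -0.21  5.79]
[[251.54622818 211.28353098]]
```

View pics/w6b.png

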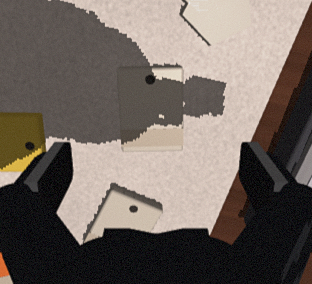

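Tile 1 is at (151,109) in the crop, square between the jaws and as predicted. Descending to grip.

Request:
carry_out:
  targets:
    - [[0,0.005,0,0.2,-0.2,2,1],[0,0.005,0,0.2,-0.2,4,1],[0,0.005,0,0.2,-0.2,5.5,1],[0,0.005,0,0.2,-0.2,5.7,1],[0,0.005,0,0.2,-0.2,5.7,1]]
  grip_force: 40

```text
time_s: 14.13
eef_pos: [0.5645, 0.2696, 0.0067]
orientation: [180.0, -0.4, 13.0]
contact_force: [-0.5, 0.6, 0.5]
finger_gap: 1.0
```

Request:
carry_out:
  targets:
    - [[0,0,0,0,0,0,-1],[0,0,0,0,0,0,-1],[0,0,0,0,0,0,-1],[0,0,0,0,0,0,-1],[0,0,0,0,0,0,-1],[0,0,0,0,0,0,-1]]
  grip_force: 40

```text
time_s: 14.63
eef_pos: [0.5679, 0.2718, 0.0113]
orientation: [-179.9, -0.8, 13.1]
contact_force: [1.2, -1.6, 21.5]
finger_gap: 0.149
```

The TCP stopped high and the fingers closed on top of the tile (gap 0.15). I'll open, raise and re-measure.

Request:
carry_out:
  targets:
    - [[0,0,0,0,0,-0.5,1],[0,0,0,0,0,-3,1],[0,0.01,0,0,0,-5,1],[0,0.01,0,0,0,-5,1],[0,0.01,0,0,0,-5,1],[0,0.01,0,0,0,-5,1]]

```text
time_s: 15.13
eef_pos: [0.567, 0.2715, 0.0614]
orientation: [-179.9, -1.4, 13.1]
contact_force: [0.3, 0.1, -0.9]
finger_gap: 0.972
```

```bash
cat >> h.py <<'E'
def tile(c,p0,z=.011,save=None):
    """bright low-saturation blob nearest projected p0 -> centre, yaw"""
    h=cv2.cvtColor(c['color'],cv2.COLOR_RGB2BGR)
    u,v=proj(c,[p0])[0].astype(int); x0=max(u-60,0);y0=max(v-60,0)
    if save: cv2.imwrite('pics/'+save,cv2.resize(h[y0:y0+120,x0:x0+120],(480,480),interpolation=cv2.INTER_CUBIC)); print('crop origin',x0,y0,'scale 4')
E
python3 - <<'E'
from h import *
st(); c=cam('wrist'); tile(c,[.5616,.2672,.011],save='t7.png')
E
```

```text
{'time_s': 15.1333, 'eef_pos': [0.567, 0.2715, 0.0614], 'orientation': [-179.8831, -1.413, 13.101], 'contact_force': [0.2957, 0.1388, -0.8831], 'finger_gap': 0.9719, 'joints': [43.7353, 24.2237, -18.567, 0.8619, -45.9371, 58.7746]}
crop origin 198 161 scale 4
```

View pics/t7.png

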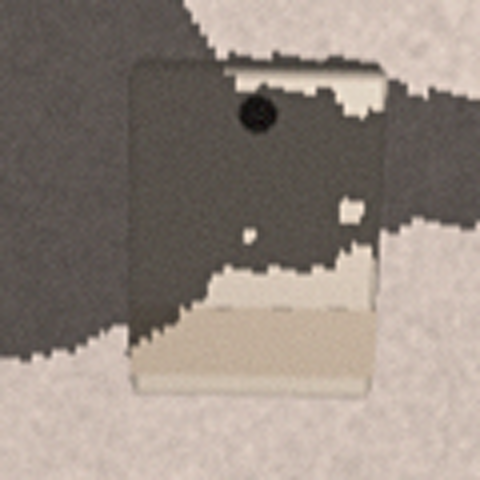

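Run:
```python
from h import *
c=cam('wrist')
p=ray(c,np.array([(130,68),(384,68),(375,378),(135,378)])/4+[198,161],.011)[:,:2]
d=p[0]+p[1]-p[2]-p[3]; y=np.degrees(np.arctan2(d[1],d[0])); print(p.mean(0),y,np.linalg.norm(d)/2,np.linalg.norm(p[0]+p[3]-p[1]-p[2])/2)
rel([*p.mean(0),.03],y)
```

```text
[0.56490648 0.26529829] 13.117220732692163 0.0595956585289799 0.04470493162232116
turn [-0.001 -0.023 -0.   ] shift [-0.38  0.53  3.05]
```

Request:
carry_out:
  targets:
    - [[0,-0.01,0,-0.3,0.3,1,0.5],[0,-0.023,0,-0.5,0.5,2,0.5],[0,-0.023,0,-0.5,0.5,3,0.5],[0,-0.023,0,-0.5,0.5,3,0.5],[0,-0.023,0,-0.5,0.5,3,0.5]]

```text
time_s: 15.65
eef_pos: [0.5632, 0.2647, 0.0287]
orientation: [180.0, 0.1, 13.1]
contact_force: [0.3, 1.5, 0.7]
finger_gap: 0.746
```

Run:
```python
from h import *
rel([.5635,.2655,-.001],13)
```

```text
turn [0.    0.002 0.002] shift [ 0.06 -0.08  2.97]
```

Request:
carry_out:
  targets:
    - [[0,0,0,0,0,1.5,0.5],[0,0,0,0,0,2.7,0.5],[0,0,0,0,0,2.95,0.5],[0,0,0,0,0,2.95,0.5],[0,0,0,0,0,2.95,0.5]]

```text
time_s: 16.07
eef_pos: [0.5632, 0.2646, -0.0007]
orientation: [180.0, 0.1, 13.1]
contact_force: [-0.4, 0.3, -0.9]
finger_gap: 0.752
```

Request:
carry_out:
  targets:
    - [[0,0,0,0,0,0.05,-1],[0,0,0,0,0,0.05,-1],[0,0,0,0,0,0.05,-1],[0,0,0,0,0,0.05,-1]]
  grip_force: 40

```text
time_s: 16.4
eef_pos: [0.5637, 0.2651, -0.0002]
orientation: [-180.0, 0.0, 13.1]
contact_force: [-0.7, 0.4, 4.6]
finger_gap: 0.532
```

Gripped (gap 0.53 ≈ 45 mm). Lifting; place target computed next.

Request:
carry_out:
  targets:
    - [[0,0,0,0,0,-1.5,-1],[0,0,0,0,0,-4,-1],[0,0,0,0,0,-7,-1],[0,0,0,0,0,-7,-1],[0,0,0,0,0,-7,-1]]
  grip_force: 60

```text
time_s: 16.82
eef_pos: [0.5647, 0.266, 0.0719]
orientation: [-179.9, -0.2, 13.1]
contact_force: [-1.0, -0.3, -1.4]
finger_gap: 0.516
```

Run:
```python
from h import *
st();p=N(FL,-46,-49);print(p);rel([*p,.05],MY)
```

```text
{'time_s': 16.8167, 'eef_pos': [0.5647, 0.266, 0.0719], 'orientation': [-179.8783, -0.1603, 13.118], 'contact_force': [-0.971, -0.2853, -1.4446], 'finger_gap': 0.516, 'joints': [43.1011, 23.8012, -17.1686, -0.0336, -48.8306, 60.0391]}
[0.54957496 0.07641434]
turn [-0.003 -0.002  0.288] shift [-5.78 18.12  2.13]
```

Request:
carry_out:
  targets:
    - [[0,0,0.07,-1,3.5,0,-1],[0,0,0.14,-2,7,0,-1],[0,0,0.21,-3.2,10.5,0,-1],[0,0,0.288,-4.5,14,0,-1],[0,0,0.288,-5.8,18.1,0,-1],[0,0,0.288,-5.8,18.1,2,-1],[0,0,0.288,-5.8,18.1,2.1,-1],[0,0,0.288,-5.8,18.1,2.1,-1]]

```text
time_s: 17.48
eef_pos: [0.5483, 0.0758, 0.049]
orientation: [-179.9, 0.0, -3.5]
contact_force: [0.8, 1.1, -0.2]
finger_gap: 0.513
```

Run:
```python
from h import *
s=st();rel([*N(FL,-46,-49),.0135],MY)
c=cam('wrist','w8.png'); cv2.imwrite('pics/w8b.png',cv2.resize(cv2.imread('pics/w8.png')[80:380,100:412],(624,600),interpolation=cv2.INTER_CUBIC))
print('FL,FR px',(proj(c,[[*FL,.012],[*FR,.012]])-[100,80])*2)
```

```text
{'time_s': 17.4833, 'eef_pos': [0.5483, 0.0758, 0.049], 'orientation': [-179.9228, 0.043, -3.4558], 'contact_force': [0.8211, 1.1206, -0.1588], 'finger_gap': 0.5132, 'joints': [28.0822, 20.0277, -27.3954, -0.1304, -42.5733, 58.558]}
turn [-0.001  0.001 -0.001] shift [ 0.13 -0.07  3.55]
FL,FR px [[150.23338064 139.42113888]
 [511.69786722 137.50609853]]
```

View pics/w8b.png

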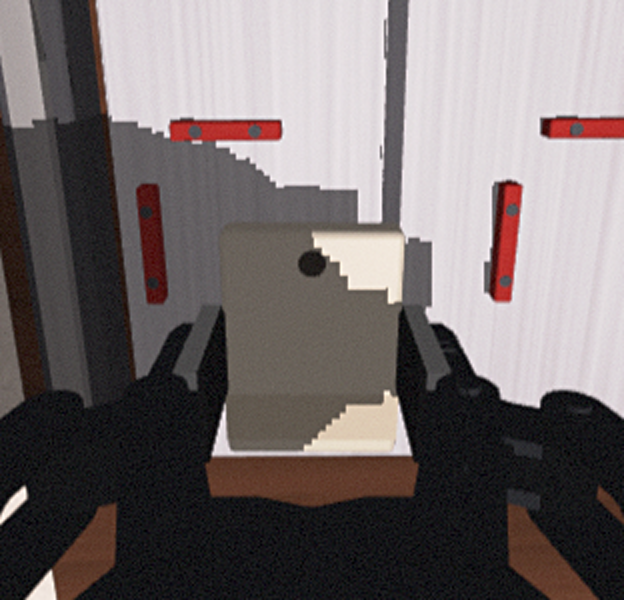

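Tile held square in front of the nest; true corner is about 3 mm to the right of my estimate (back stop front face at row 139). I'll lower and release.

Request:
carry_out:
  targets:
    - [[0,0,0,0.1,0.1,1.5,-1],[0,0,0,0.1,0.2,2.8,-1],[0,0,0,0.1,0.2,3.5,-1],[0,0,0,0.1,0.2,3.65,-1],[0,0,0,0.1,0.2,3.65,-1],[0,0,0,0.1,0.2,3.65,-1]]

```text
time_s: 18.03
eef_pos: [0.5505, 0.0755, 0.0139]
orientation: [-179.9, -0.1, -3.3]
contact_force: [-0.3, 0.7, -0.5]
finger_gap: 0.516
```

Request:
carry_out:
  targets:
    - [[0,0,0,0,0,0,0.25],[0,0,0,0,0,0,0.25],[0,0,0,0,0,0,0.25]]

```text
time_s: 18.28
eef_pos: [0.551, 0.0758, 0.0146]
orientation: [-179.8, -0.1, -3.3]
contact_force: [0.2, 0.7, 0.1]
finger_gap: 0.629
```

Request:
carry_out:
  targets:
    - [[0,0,0,0,0,-1.5,0.3],[0,0,0,0,0,-3.5,0.3],[0,0,0,0,0,-3.5,-1],[0,0,0,0,0,-3.5,-1],[0,0,0,0,0,-3.5,-1],[0,0,0,0,0,-3.5,-1]]

```text
time_s: 18.78
eef_pos: [0.5504, 0.0755, 0.0492]
orientation: [-179.9, -0.1, -3.3]
contact_force: [-0.1, 0.2, 0.1]
finger_gap: 0.082
```

```bash
cat >> h.py <<'E'
FL=np.array([.5984,.1196]);FR=np.array([.5922,.0058])
def F(c,s=None):
    p=np.array((s or bot.get_state())['eef_pos'][:2])-c; print('nest frame mm',np.round([p@mx*1000,p@my*1000],1))
E
python3 - <<'E'
from h import *
F(FL); rel([*N(FL,-44,-90),.0165],MY)
print(N(FL,-44,-90))
E
```

```text
nest frame mm [-45.3 -46.9]
turn [-0.002 -0.002  0.001] shift [0.11 4.32 3.26]
[0.54913987 0.0323679 ]
```

Request:
carry_out:
  targets:
    - [[0,0,0,0,2.5,0,-1],[0,0,0,0,4.3,0,-1],[0,0,0,0,4.3,0,-1],[0,0,0,0,4.3,1.5,-1],[0,0,0,0,4.3,3,-1],[0,0,0,0,4.3,3.3,-1],[0,0,0,0,4.3,3.3,-1]]

```text
time_s: 19.37
eef_pos: [0.547, 0.0324, 0.0147]
orientation: [-179.9, 0.1, -3.3]
contact_force: [-0.2, 0.2, 0.0]
finger_gap: -0.003
```

Request:
carry_out:
  targets:
    - [[0,0,0,0,-0.7,0,-1],[0,0,0,0,-1.4,0,-1],[0,0,0,0,-2,0,-1],[0,0,0,0,-2.6,0,-1],[0,0,0,0,-3,0,-1],[0,0,0,0,-3,0,-1],[0,0,0,0,-3,0,-1]]

```text
time_s: 19.95
eef_pos: [0.5489, 0.0628, 0.0149]
orientation: [-179.9, 0.0, -3.3]
contact_force: [-0.5, -1.0, -0.2]
finger_gap: 0.001
```

Run:
```python
from h import *
st();F(FL)
c=cam('wrist','w9.png'); cv2.imwrite('pics/w9b.png',cv2.resize(cv2.imread('pics/w9.png')[100:330,80:392],(624,460),interpolation=cv2.INTER_CUBIC))
```

```text
{'time_s': 19.95, 'eef_pos': [0.5489, 0.0628, 0.0149], 'orientation': [-179.9266, 0.0394, -3.2792], 'contact_force': [-0.4846, -0.9745, -0.1688], 'finger_gap': 0.0013, 'joints': [26.7832, 22.767, -29.1735, -0.1351, -38.0569, 60.0439]}
nest frame mm [-46.1 -59.6]
```

View pics/w9b.png

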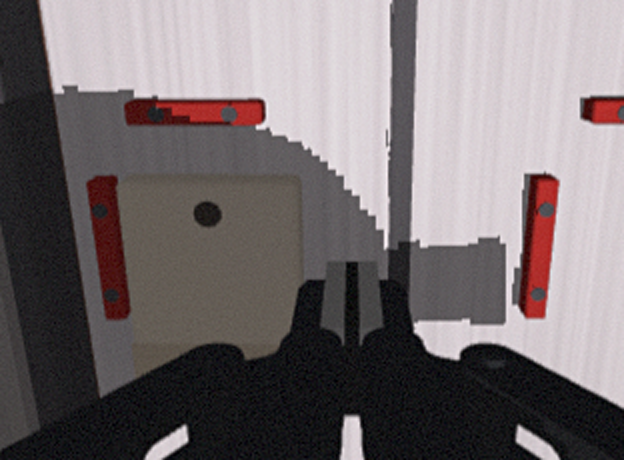

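Tile is square, about 1–2 mm from the side stop. Now push it to the back from the front.

Request:
carry_out:
  targets:
    - [[0,0,0,0,0.5,0,-1],[0,0,0,0,0.5,-2,-1],[0,0,0,0,0.5,-4,-1],[0,0,0,-3,-1.5,-4,-1],[0,0,0,-5.5,-3.6,-4,-1],[0,0,0,-5.5,-3.6,-4,-1],[0,0,0,-5.5,-3.6,-4,-1]]

```text
time_s: 20.58
eef_pos: [0.4952, 0.1019, 0.0554]
orientation: [-179.9, 0.0, -3.2]
contact_force: [0.3, 1.1, -0.4]
finger_gap: 0.0
```

Run:
```python
from h import *
st();F(FL); rel([*N(FL,-101,-24),.016],MY)
```

```text
{'time_s': 20.5833, 'eef_pos': [0.4952, 0.1019, 0.0554], 'orientation': [-179.908, 0.0256, -3.1913], 'contact_force': [0.344, 1.1371, -0.409], 'finger_gap': 0.0001, 'joints': [33.8548, 15.7089, -33.1071, -0.135, -41.1491, 53.0555]}
nest frame mm [-102.   -23.7]
turn [-0.002  0.     0.004] shift [0.1  0.03 3.94]
```

Request:
carry_out:
  targets:
    - [[0,0,0.004,0,0,2,-1],[0,0,0.004,0,0,3.7,-1],[0,0,0.004,0,0,3.9,-1],[0,0,0.004,0,0,3.9,-1]]

```text
time_s: 20.92
eef_pos: [0.495, 0.1009, 0.0155]
orientation: [180.0, 0.1, -3.5]
contact_force: [-0.9, 0.0, 0.1]
finger_gap: -0.002
```

Request:
carry_out:
  targets:
    - [[0,0,0,0.6,0,0,-1],[0,0,0,1.2,0,0,-1],[0,0,0,1.8,0,0,-1],[0,0,0,2.2,0,0,-1],[0,0,0,2.2,0,0,-1]]

```text
time_s: 21.33
eef_pos: [0.5184, 0.0997, 0.0159]
orientation: [-180.0, 0.1, -3.5]
contact_force: [1.1, 0.7, -0.2]
finger_gap: 0.001
```

Request:
carry_out:
  targets:
    - [[0,0,0,0.2,0,0,-1],[0,0,0,0.4,0,0,-1],[0,0,0,0.4,0,0,-1]]

```text
time_s: 21.58
eef_pos: [0.5228, 0.0996, 0.016]
orientation: [-180.0, 0.1, -3.5]
contact_force: [0.1, 0.1, 0.7]
finger_gap: -0.002
```

Request:
carry_out:
  targets:
    - [[0,0,0,0.15,0,0,-1],[0,0,0,0.3,0,0,-1],[0,0,0,0.3,0,0,-1]]

```text
time_s: 21.83
eef_pos: [0.5233, 0.0986, 0.0155]
orientation: [179.9, 0.3, -3.5]
contact_force: [-7.9, 1.8, 4.8]
finger_gap: 0.001
```

Request:
carry_out:
  targets:
    - [[0,0,0,0.1,0,0,-1],[0,0,0,0.2,0,0,-1],[0,0,0,0.2,0,0,-1]]

```text
time_s: 22.08
eef_pos: [0.5233, 0.0981, 0.0151]
orientation: [179.9, 0.5, -3.5]
contact_force: [-8.2, 2.2, 4.8]
finger_gap: -0.003
```

Home in x (−8 N against the back stop). Now the side push.

Request:
carry_out:
  targets:
    - [[0,0,0,-0.5,0,0,-1],[0,0,0,-1,0,-2,-1],[0,0,0,0,2,-4,-1],[0,0,0,2,5,-4,-1],[0,0,0,4,6.2,-4,-1],[0,0,0,4,6.2,-4,-1],[0,0,0,4,6.2,-4,-1]]

```text
time_s: 22.67
eef_pos: [0.5605, 0.033, 0.0549]
orientation: [179.9, 0.4, -3.7]
contact_force: [-0.6, -0.0, 0.7]
finger_gap: -0.001
```

Run:
```python
from h import *
st();F(FL); rel([*N(FL,-32,-84),.016],MY)
```

```text
{'time_s': 22.6667, 'eef_pos': [0.5605, 0.033, 0.0549], 'orientation': [179.8842, 0.4494, -3.6569], 'contact_force': [-0.5958, -0.018, 0.6929], 'finger_gap': -0.0014, 'joints': [23.2782, 20.4115, -25.6999, -0.1436, -44.3418, 63.1685]}
nest frame mm [-32.7 -88.7]
turn [ 0.002  0.008 -0.004] shift [ 0.1  -0.47  3.89]
```

Request:
carry_out:
  targets:
    - [[0,0.008,-0.004,0.1,-0.5,2,-1],[0,0.008,-0.004,0.1,-0.5,3.6,-1],[0,0.008,-0.004,0.1,-0.5,3.9,-1],[0,0.008,-0.004,0.1,-0.5,3.9,-1],[0,0.008,-0.004,0.1,-1.2,3.9,-1],[0,0.008,-0.004,0.1,-1.9,3.9,-1],[0,0.008,-0.004,0.1,-2.5,3.9,-1],[0,0.008,-0.004,0.1,-2.5,3.9,-1]]

```text
time_s: 23.33
eef_pos: [0.5636, 0.0596, 0.0167]
orientation: [179.9, -0.1, -3.4]
contact_force: [-0.6, -0.3, 0.0]
finger_gap: 0.001
```

Request:
carry_out:
  targets:
    - [[0,0,0,0,-0.2,0,-1],[0,0,0,0,-0.4,0,-1],[0,0,0,0,-0.4,0,-1]]

```text
time_s: 23.58
eef_pos: [0.5641, 0.064, 0.017]
orientation: [179.9, -0.1, -3.3]
contact_force: [0.2, 0.3, -0.3]
finger_gap: -0.002
```

Request:
carry_out:
  targets:
    - [[0,0,0,0,-0.2,0,-1],[0,0,0,0,-0.3,0,-1],[0,0,0,0,-0.3,0,-1]]

```text
time_s: 23.83
eef_pos: [0.5643, 0.0671, 0.017]
orientation: [179.9, -0.1, -3.3]
contact_force: [0.3, 0.4, -0.3]
finger_gap: -0.002
```

Request:
carry_out:
  targets:
    - [[0,0,0,0,-0.15,0,-1],[0,0,0,0,-0.3,0,-1],[0,0,0,0,-0.3,0,-1]]

```text
time_s: 24.08
eef_pos: [0.5644, 0.0702, 0.0169]
orientation: [179.9, -0.1, -3.3]
contact_force: [-0.1, 0.6, 0.0]
finger_gap: 0.001
```

Request:
carry_out:
  targets:
    - [[0,0,0,0,-0.1,0,-1],[0,0,0,0,-0.2,0,-1],[0,0,0,0,-0.2,0,-1]]

```text
time_s: 24.33
eef_pos: [0.5644, 0.0714, 0.0169]
orientation: [179.9, -0.1, -3.3]
contact_force: [0.9, -5.3, 0.3]
finger_gap: -0.003
```

Request:
carry_out:
  targets:
    - [[0,0,0,0,-0.1,0,-1],[0,0,0,0,-0.15,0,-1],[0,0,0,0,-0.15,0,-1]]

```text
time_s: 24.58
eef_pos: [0.5643, 0.0715, 0.0169]
orientation: [179.8, -0.1, -3.3]
contact_force: [2.0, -7.8, -0.3]
finger_gap: 0.001
```

Request:
carry_out:
  targets:
    - [[0,0,0,0,0.5,0,-1],[0,0,0,0,1,-2,-1],[0,0,0,0,1.5,-4,-1],[0,0,0,0,1.5,-7,-1],[0,0,0,0,1.5,-10,-1],[0,0,0,0,1.5,-10,-1],[0,0,0,0,1.5,-10,-1]]

```text
time_s: 25.17
eef_pos: [0.5645, 0.0574, 0.119]
orientation: [179.9, -0.3, -3.3]
contact_force: [-0.3, 1.1, -0.8]
finger_gap: -0.006
```

Run:
```python
from h import *
st()
c=cam('wrist','w10.png'); u=proj(c,[[*FL,.019]])[0];print(u)
x0,y0=int(u[0])-25,max(int(u[1])-20,0);print(x0,y0)
cv2.imwrite('pics/w10b.png',cv2.resize(cv2.imread('pics/w10.png')[y0:y0+90,x0:x0+100],(800,720)[0:2] and (660,594),interpolation=cv2.INTER_CUBIC))
```

```text
{'time_s': 25.1667, 'eef_pos': [0.5645, 0.0574, 0.119], 'orientation': [179.9026, -0.2892, -3.3253], 'contact_force': [-0.2583, 1.056, -0.8075], 'finger_gap': -0.0056, 'joints': [25.7219, 16.0431, -21.9513, 0.287, -51.8003, 60.7755]}
[179.78596428 159.83023703]
154 139
```

View pics/w10b.png

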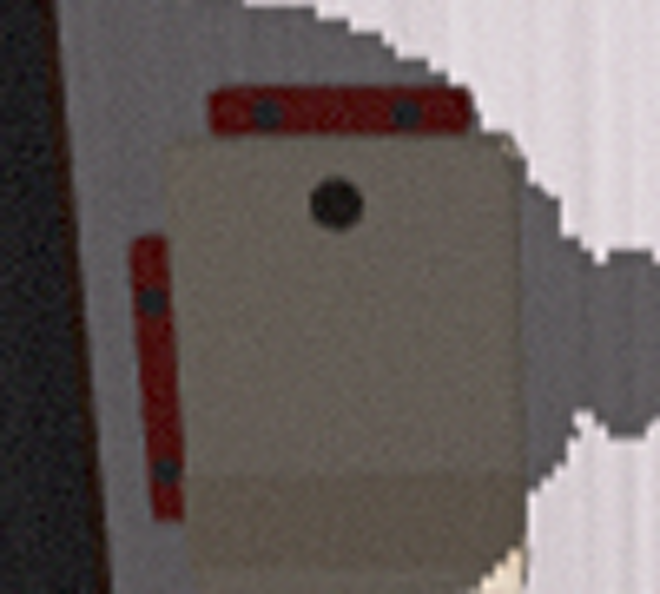

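Tile 1 lies flush on both stops (crop: back stop edge at row 135, side stop edge at column 165–185, no gaps). On to tile 2.

Run:
```python
from h import *
rel([.4557,.2679,.065],-15.6)
```

```text
turn [ 0.003 -0.003  0.214] shift [-12.   -20.43   5.17]
```

Request:
carry_out:
  targets:
    - [[0,0,0.05,-2,-3.4,0,0.5],[0,0,0.1,-4,-6.8,0,0.5],[0,0,0.15,-6,-10.2,0,0.5],[0,0,0.2,-8,-13.6,0,0.5],[0,0,0.214,-10,-17,1,0.5],[0,0,0.214,-12,-20.4,3,0.5],[0,0,0.214,-12,-20.4,5.1,0.5],[0,0,0.214,-12,-20.4,5.1,0.5]]

```text
time_s: 25.88
eef_pos: [0.4523, 0.2671, 0.0612]
orientation: [179.5, 0.1, -15.5]
contact_force: [-0.5, -0.6, -0.4]
finger_gap: 0.748
```

Run:
```python
from h import *
st()
c=cam('wrist','w11.png'); u=proj(c,[[.4557,.2679,.011]])[0];print(u)
o=np.zeros((600,800,3),np.uint8)
x0,y0=int(u[0])-60,int(u[1])-60;print(x0,y0)
o[:480,:480]=cv2.resize(cv2.imread('pics/w11.png')[y0:y0+120,x0:x0+120],(480,480),interpolation=cv2.INTER_CUBIC)
t=cam('top','top11.png'); o[:320,480:]=cv2.resize(cv2.imread('pics/top11.png')[130:250,110:230],(320,320),interpolation=cv2.INTER_CUBIC)
w=cv2.resize(cv2.imread('pics/w11.png'),(320,240)); o[340:580,480:]=w
cv2.imwrite('pics/m11.png',o)
```

```text
{'time_s': 25.8833, 'eef_pos': [0.4523, 0.2671, 0.0612], 'orientation': [179.5057, 0.0551, -15.4513], 'contact_force': [-0.4873, -0.6315, -0.4331], 'finger_gap': 0.7481, 'joints': [52.0855, 17.0279, -30.1456, 0.2012, -43.3044, 22.3165]}
[251.12431469 208.93774049]
191 148
```

View pics/m11.png

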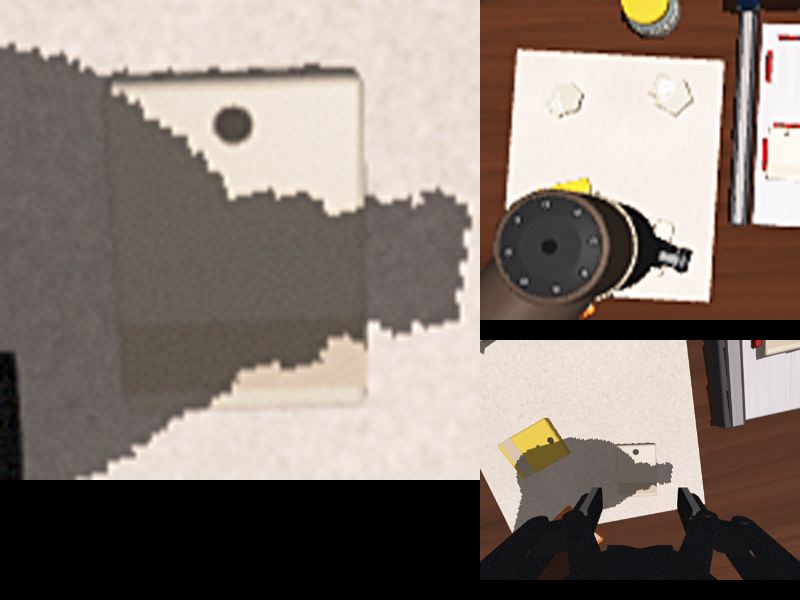

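Tile 2 hasn't moved: top-face corners (110,80),(360,74),(366,388),(121,393).

Run:
```python
from h import *
c=cam('wrist')
p=ray(c,np.array([(110,80),(360,74),(366,388),(121,393)])/4+[191,148],.011)[:,:2]
d=p[0]+p[1]-p[2]-p[3]; y=np.degrees(np.arctan2(d[1],d[0])); print(p.mean(0),y,np.linalg.norm(d)/2,np.linalg.norm(p[0]+p[3]-p[1]-p[2])/2)
rel([*p.mean(0),-.001],y)
```

```text
[0.45791502 0.26783575] -14.332734947052291 0.060610402200808294 0.04519445332337924
turn [ 0.004 -0.002 -0.022] shift [ 0.17 -0.18  6.65]
```

Request:
carry_out:
  targets:
    - [[0.004,-0.002,-0.022,0.2,-0.2,2,0.5],[0.004,-0.002,-0.022,0.2,-0.2,4,0.5],[0.004,-0.002,-0.022,0.2,-0.2,5,0.5],[0.004,-0.002,-0.022,0.2,-0.2,5,0.5],[0.004,-0.002,-0.022,0.2,-0.2,5,0.5]]

```text
time_s: 26.45
eef_pos: [0.4588, 0.2673, 0.0159]
orientation: [180.0, -0.0, -14.4]
contact_force: [-0.6, 0.0, 0.7]
finger_gap: 0.75
```

Run:
```python
from h import *
st(); rel([.4575,.2678,-.001],-14.5)
```

```text
{'time_s': 26.45, 'eef_pos': [0.4588, 0.2673, 0.0159], 'orientation': [179.9692, -0.0208, -14.4117], 'contact_force': [-0.6493, 0.0309, 0.6672], 'finger_gap': 0.7499, 'joints': [51.4261, 21.1262, -32.0024, 0.0526, -36.8911, 24.1202]}
turn [ 0.001 -0.     0.002] shift [-0.14 -0.02  1.69]
```

Request:
carry_out:
  targets:
    - [[0,0,0,-0.1,0,0.8,0.5],[0,0,0,-0.1,0,1.5,0.5],[0,0,0,-0.1,0,1.65,0.5],[0,0,0,-0.1,0,1.65,0.5]]

```text
time_s: 26.78
eef_pos: [0.4576, 0.2673, -0.0009]
orientation: [179.9, -0.0, -14.4]
contact_force: [-0.2, 0.4, -0.2]
finger_gap: 0.747
```

Request:
carry_out:
  targets:
    - [[0,0,0,0,0,0.02,-1],[0,0,0,0,0,0.02,-1],[0,0,0,0,0,0.02,-1],[0,0,0,0,0,0.02,-1]]
  grip_force: 60

```text
time_s: 27.12
eef_pos: [0.4578, 0.2676, -0.0006]
orientation: [180.0, -0.0, -14.4]
contact_force: [-2.2, 0.1, 4.5]
finger_gap: 0.518
```

Request:
carry_out:
  targets:
    - [[0,0,0,0,0,-1.5,-1],[0,0,0,0,0,-4,-1],[0,0,0,0,0,-7,-1],[0,0,0,0,0,-7,-1],[0,0,0,0,0,-7,-1]]

```text
time_s: 27.53
eef_pos: [0.4585, 0.2687, 0.071]
orientation: [-179.8, -0.1, -14.4]
contact_force: [-0.0, 0.3, -1.4]
finger_gap: 0.515
```

```bash
sed -i 's/^FL=np.array(\[.5984,.1196\]).*/FL=np.array([.5980,.1226]);FR=np.array([.5922,.0085])/' h.py
python3 - <<'E'
from h import *
st();p=N(FR,-46,-52);print(p);rel([*p,.05],MY)
E
```

```text
{'time_s': 27.5333, 'eef_pos': [0.4585, 0.2687, 0.071], 'orientation': [-179.823, -0.1209, -14.3857], 'contact_force': [-0.0394, 0.261, -1.3506], 'finger_gap': 0.5151, 'joints': [51.5506, 16.4227, -29.2519, 0.0549, -44.1146, 24.0245]}
[ 0.54319704 -0.04068038]
turn [-0.003 -0.002 -0.192] shift [15.88 27.87  2.05]
```

Request:
carry_out:
  targets:
    - [[0,0,-0.04,2,3.3,0,-1],[0,0,-0.08,4,6.8,0,-1],[0,0,-0.12,6,10.3,0,-1],[0,0,-0.16,8,13.8,0,-1],[0,0,-0.192,10,17.3,0,-1],[0,0,-0.192,12,20.8,0,-1],[0,0,-0.192,14,24.4,0,-1],[0,0,-0.192,15.9,27.9,0,-1]]

```text
time_s: 28.2
eef_pos: [0.5427, -0.0432, 0.0694]
orientation: [-179.9, -0.1, -3.4]
contact_force: [0.4, 1.1, 0.2]
finger_gap: 0.523
```

Run:
```python
from h import *
st();rel([*N(FR,-46,-52),.03],MY)
```

```text
{'time_s': 28.2, 'eef_pos': [0.5427, -0.0432, 0.0694], 'orientation': [-179.8637, -0.0623, -3.3875], 'contact_force': [0.3635, 1.106, 0.2114], 'finger_gap': 0.5229, 'joints': [15.9972, 17.6846, -27.5091, -0.1534, -44.7024, 70.7243]}
turn [-0.002 -0.001  0.   ] shift [ 0.03 -0.25  3.94]
```

Request:
carry_out:
  targets:
    - [[0,0,0,0,-0.2,1.5,-1],[0,0,0,0,-0.2,3.5,-1],[0,0,0,0,-0.2,5,-1],[0,0,0,0,-0.2,5.55,-1],[0,0,0,0,-0.2,5.65,-1],[0,0,0,0,-0.2,5.65,-1]]

```text
time_s: 28.7
eef_pos: [0.5422, -0.0412, 0.012]
orientation: [-179.9, 0.0, -3.4]
contact_force: [0.1, 0.2, 0.2]
finger_gap: 0.517
```

Request:
carry_out:
  targets:
    - [[0,0,0,0,0,0,0.25],[0,0,0,0,0,0,0.25],[0,0,0,0,0,0,0.25]]

```text
time_s: 28.95
eef_pos: [0.5422, -0.041, 0.0121]
orientation: [-179.9, 0.0, -3.4]
contact_force: [-0.2, -0.2, -0.2]
finger_gap: 0.623
```

Request:
carry_out:
  targets:
    - [[0,0,0,0,0,-1.5,0.3],[0,0,0,0,0,-3.5,0.3],[0,0,0,0,0,-3.5,-1],[0,0,0,0,0,-3.5,-1],[0,0,0,0,0,-3.5,-1],[0,0,0,0,0,-3.5,-1]]

```text
time_s: 29.45
eef_pos: [0.5418, -0.041, 0.0467]
orientation: [-179.9, 0.1, -3.4]
contact_force: [0.3, -0.3, -0.8]
finger_gap: 0.084
```

Run:
```python
from h import *
st();F(FR);rel([*N(FR,-44,-93),.05],MY)
```

```text
{'time_s': 29.45, 'eef_pos': [0.5418, -0.041, 0.0467], 'orientation': [-179.8986, 0.0752, -3.3652], 'contact_force': [0.2759, -0.2809, -0.809], 'finger_gap': 0.0843, 'joints': [16.2517, 19.4594, -28.7531, -0.1811, -41.8244, 70.518]}
nest frame mm [-47.4 -52.4]
turn [-0.002  0.001  0.001] shift [ 0.34  4.06 -0.34]
```

Request:
carry_out:
  targets:
    - [[0,0,0,0.2,2,0,-1],[0,0,0,0.3,4,0,-1],[0,0,0,0.3,4,0,-1],[0,0,0,0.3,4,1.5,-1],[0,0,0,0.3,4,2.8,-1],[0,0,0,0.3,4,3.1,-1],[0,0,0,0.3,4,3.1,-1]]

```text
time_s: 30.03
eef_pos: [0.5413, -0.0811, 0.0143]
orientation: [-179.9, 0.2, -3.4]
contact_force: [1.0, -0.3, 1.0]
finger_gap: -0.001
```

Run:
```python
from h import *
st();F(FR)
```

```text
{'time_s': 30.0333, 'eef_pos': [0.5413, -0.0811, 0.0143], 'orientation': [-179.9393, 0.2453, -3.3702], 'contact_force': [0.996, -0.2574, 0.9938], 'finger_gap': -0.0013, 'joints': [11.9019, 22.565, -29.647, -0.2001, -38.0088, 74.8856]}
nest frame mm [-45.5 -92.5]
```

Request:
carry_out:
  targets:
    - [[0,0,0,0,-0.7,0,-1],[0,0,0,0,-1.4,0,-1],[0,0,0,0,-2,0,-1],[0,0,0,0,-2.6,0,-1],[0,0,0,0,-3.2,0,-1],[0,0,0,0,-3.5,0,-1],[0,0,0,0,-3.5,0,-1],[0,0,0,0,-3.5,0,-1]]

```text
time_s: 30.7
eef_pos: [0.5422, -0.0475, 0.0146]
orientation: [179.9, 0.4, -3.3]
contact_force: [-0.1, -11.2, 3.5]
finger_gap: 0.0
```

Request:
carry_out:
  targets:
    - [[0,0,0,0,0.5,0,-1],[0,0,0,0,0.5,-2,-1],[0,0,0,0,0.5,-4,-1],[0,0,0,-3,-1.5,-4,-1],[0,0,0,-5.6,-3.3,-4,-1],[0,0,0,-5.6,-3.3,-4,-1],[0,0,0,-5.6,-3.3,-4,-1]]

```text
time_s: 31.28
eef_pos: [0.4878, -0.0102, 0.0556]
orientation: [180.0, 0.3, -3.2]
contact_force: [0.4, -0.6, 0.7]
finger_gap: -0.002
```

Run:
```python
from h import *
st();F(FR);rel([*N(FR,-101,-24),.016],MY)
```

```text
{'time_s': 31.2833, 'eef_pos': [0.4878, -0.0102, 0.0556], 'orientation': [179.9675, 0.3144, -3.2151], 'contact_force': [0.4296, -0.6288, 0.7376], 'finger_gap': -0.0016, 'joints': [21.8627, 14.4209, -35.0208, -0.1587, -40.857, 65.0426]}
nest frame mm [-103.1  -24.9]
turn [0.001 0.005 0.003] shift [ 0.23 -0.09  3.96]
```

Request:
carry_out:
  targets:
    - [[0,0.005,0,0.2,0,2,-1],[0,0.005,0,0.2,0,3.7,-1],[0,0.005,0,0.2,0,3.9,-1],[0,0.005,0,0.2,0,3.9,-1]]

```text
time_s: 31.62
eef_pos: [0.4895, -0.0106, 0.0158]
orientation: [179.9, 0.1, -3.2]
contact_force: [0.7, 0.7, 0.0]
finger_gap: 0.002
```

Request:
carry_out:
  targets:
    - [[0,0,0,0.6,0,0,-1],[0,0,0,1.2,0,0,-1],[0,0,0,1.8,0,0,-1],[0,0,0,2.2,0,0,-1],[0,0,0,2.2,0,0,-1]]

```text
time_s: 32.03
eef_pos: [0.513, -0.0118, 0.0162]
orientation: [179.9, 0.1, -3.2]
contact_force: [-0.3, 0.1, 0.9]
finger_gap: 0.0
```

Run:
```python
from h import *
st();F(FR);F(FL)
```

```text
{'time_s': 32.0333, 'eef_pos': [0.513, -0.0118, 0.0162], 'orientation': [179.9335, 0.0566, -3.2294], 'contact_force': [-0.2799, 0.1133, 0.91], 'finger_gap': 0.0005, 'joints': [20.6615, 19.8331, -34.2248, 0.0644, -36.0207, 66.057]}
nest frame mm [-77.8 -24.9]
nest frame mm [ -76.8 -139.2]
```

Request:
carry_out:
  targets:
    - [[0,0,0,0.15,0,0,-1],[0,0,0,0.3,0,0,-1],[0,0,0,0.3,0,0,-1]]

```text
time_s: 32.28
eef_pos: [0.5163, -0.012, 0.0163]
orientation: [179.9, 0.0, -3.2]
contact_force: [-0.8, -0.4, -0.5]
finger_gap: 0.0
```

Request:
carry_out:
  targets:
    - [[0,0,0,0.15,0,0,-1],[0,0,0,0.25,0,0,-1],[0,0,0,0.25,0,0,-1]]

```text
time_s: 32.53
eef_pos: [0.5173, -0.0124, 0.016]
orientation: [179.9, 0.2, -3.3]
contact_force: [-4.9, 0.3, 2.8]
finger_gap: -0.003
```

Request:
carry_out:
  targets:
    - [[0,0,0,0.15,0,0,-1],[0,0,0,0.2,0,0,-1],[0,0,0,0.2,0,0,-1]]

```text
time_s: 32.78
eef_pos: [0.5173, -0.0128, 0.0156]
orientation: [179.9, 0.4, -3.3]
contact_force: [-6.5, 2.0, 4.3]
finger_gap: -0.002
```

Run:
```python
from h import *
st();F(FR)
```

```text
{'time_s': 32.7833, 'eef_pos': [0.5173, -0.0128, 0.0156], 'orientation': [179.8557, 0.3923, -3.2824], 'contact_force': [-6.5326, 2.0031, 4.3447], 'finger_gap': -0.0021, 'joints': [20.3169, 20.3615, -33.3824, -0.0416, -36.6734, 66.4347]}
nest frame mm [-73.5 -25.7]
```

x home at −73.5 mm (matches the first tile). Now the side push.

Request:
carry_out:
  targets:
    - [[0,0,0,-0.5,0,0,-1],[0,0,0,-1,0,-2,-1],[0,0,0,0,2,-4,-1],[0,0,0,2,5,-4,-1],[0,0,0,4.1,6.2,-4,-1],[0,0,0,4.1,6.2,-4,-1],[0,0,0,4.1,6.2,-4,-1]]

```text
time_s: 33.37
eef_pos: [0.5557, -0.0777, 0.0554]
orientation: [179.9, 0.3, -3.4]
contact_force: [-0.8, 0.6, -0.4]
finger_gap: 0.003
```

Run:
```python
from h import *
st();F(FR); rel([*N(FR,-32,-80),.0165],MY)
```

```text
{'time_s': 33.3667, 'eef_pos': [0.5557, -0.0777, 0.0554], 'orientation': [179.8643, 0.3394, -3.384], 'contact_force': [-0.7585, 0.5674, -0.3679], 'finger_gap': 0.0032, 'joints': [12.0527, 20.2831, -25.9076, 0.058, -44.1726, 74.522]}
nest frame mm [-31.3 -88.2]
turn [0.002 0.006 0.   ] shift [-0.05 -0.83  3.89]
```

Request:
carry_out:
  targets:
    - [[0,0.006,0,0,-0.5,2,-1],[0,0.006,0,0,-0.5,3.6,-1],[0,0.006,0,0,-0.5,3.9,-1],[0,0.006,0,0,-0.5,3.9,-1],[0,0.006,0,0,-1.2,3.9,-1],[0,0.006,0,0,-1.9,3.9,-1],[0,0.006,0,0,-2.5,3.9,-1],[0,0.006,0,0,-2.5,3.9,-1]]

```text
time_s: 34.03
eef_pos: [0.5578, -0.0514, 0.0172]
orientation: [179.9, -0.1, -3.3]
contact_force: [0.3, 0.7, -0.6]
finger_gap: -0.0
```

Request:
carry_out:
  targets:
    - [[0,0,0,0,-0.2,0,-1],[0,0,0,0,-0.4,0,-1],[0,0,0,0,-0.4,0,-1]]

```text
time_s: 34.28
eef_pos: [0.5583, -0.047, 0.0175]
orientation: [179.9, -0.1, -3.3]
contact_force: [-0.1, -0.7, 0.1]
finger_gap: -0.002
```

Request:
carry_out:
  targets:
    - [[0,0,0,0,-0.15,0,-1],[0,0,0,0,-0.3,0,-1],[0,0,0,0,-0.3,0,-1]]

```text
time_s: 34.53
eef_pos: [0.5584, -0.0439, 0.0175]
orientation: [179.9, -0.1, -3.3]
contact_force: [-0.5, 0.1, 0.3]
finger_gap: 0.002
```

Run:
```python
from h import *
st();F(FR)
```

```text
{'time_s': 34.5333, 'eef_pos': [0.5584, -0.0439, 0.0175], 'orientation': [179.8986, -0.1313, -3.2829], 'contact_force': [-0.5099, 0.1367, 0.2964], 'finger_gap': 0.0018, 'joints': [15.6291, 23.027, -28.3418, 0.2222, -38.5401, 70.9142]}
nest frame mm [-30.6 -54.3]
```

Request:
carry_out:
  targets:
    - [[0,0,0,0,-0.1,0,-1],[0,0,0,0,-0.2,0,-1],[0,0,0,0,-0.2,0,-1]]

```text
time_s: 34.78
eef_pos: [0.5583, -0.0433, 0.0176]
orientation: [179.8, -0.1, -3.3]
contact_force: [0.6, -9.2, 0.7]
finger_gap: -0.001
```

Request:
carry_out:
  targets:
    - [[0,0,0,0,-0.1,0,-1],[0,0,0,0,-0.2,0,-1],[0,0,0,0,-0.2,0,-1]]

```text
time_s: 35.03
eef_pos: [0.5582, -0.0432, 0.0177]
orientation: [179.7, -0.0, -3.3]
contact_force: [2.0, -12.5, 2.0]
finger_gap: -0.005
```

Run:
```python
from h import *
st();F(FR)
```

```text
{'time_s': 35.0333, 'eef_pos': [0.5582, -0.0432, 0.0177], 'orientation': [179.6723, -0.0468, -3.275], 'contact_force': [1.9741, -12.5046, 1.9598], 'finger_gap': -0.0047, 'joints': [15.8393, 23.0278, -28.4116, 0.5206, -38.6249, 70.4787]}
nest frame mm [-30.8 -53.6]
```

Side stop at −53.6 mm with −12.5 N, the same contact offset as for tile 1. I'll back off and photograph both nests for a joint check with the digits.

Request:
carry_out:
  targets:
    - [[0,0,0,0,0.5,0,-1],[0,0,0,0,1,-2,-1],[0,0,0,0,1,-6,-1],[0,0,0,0,-2,-10,-1],[0,0,0,0,-5,-12,-1],[0,0,0,0,-5,-12,-1],[0,0,0,0,-5,-12,-1]]

```text
time_s: 35.62
eef_pos: [0.5623, 0.0092, 0.1395]
orientation: [179.8, -0.3, -3.2]
contact_force: [0.1, -0.9, -0.6]
finger_gap: 0.002
```

Run:
```python
from h import *
st()
c=cam('wrist','w12.png'); print(proj(c,[[*FL,.019],[*FR,.019]]))
rel([.447,-.209,.09],-95)
```

```text
{'time_s': 35.6167, 'eef_pos': [0.5623, 0.0092, 0.1395], 'orientation': [179.7809, -0.2771, -3.1506], 'contact_force': [0.1498, -0.9153, -0.5582], 'finger_gap': 0.0024, 'joints': [21.0969, 14.3528, -21.2449, 0.3864, -54.2402, 65.5266]}
[[129.96278076 156.92618178]
 [252.94249368 156.36823664]]
turn [ 0.002 -0.005  1.602] shift [-10.18  22.29   4.88]
```

Request:
carry_out:
  targets:
    - [[0,0,0.1,-2,2,-2,-1],[0,0,0.22,-4,4,-2,-1],[0,0,0.34,-6,7,-2,-1],[0,0,0.46,-8,10,-2,-1],[0,0,0.58,-10,13,-2,-1],[0,0,0.7,-10.2,16,-2,-1],[0,0,0.82,-10.2,19,-2,-1],[0,0,0.94,-10.2,22,-2,-1]]

```text
time_s: 36.33
eef_pos: [0.4449, -0.2075, 0.1576]
orientation: [179.8, -0.2, -57.4]
contact_force: [0.8, 1.0, 0.4]
finger_gap: -0.001
```

Run:
```python
from h import *
st(); rel([.447,-.209,.09],-95)
```

```text
{'time_s': 36.3333, 'eef_pos': [0.4449, -0.2075, 0.1576], 'orientation': [179.8428, -0.2013, -57.4388], 'contact_force': [0.7998, 0.9681, 0.4482], 'finger_gap': -0.001, 'joints': [-1.8014, 6.7858, -28.2429, 0.3112, -54.9879, 34.1837]}
turn [ 0.001 -0.004  0.656] shift [ 0.21 -0.12  6.76]
```

Request:
carry_out:
  targets:
    - [[0,0,0.12,0,0,1,-1],[0,0,0.24,0,0,3,-1],[0,0,0.36,0,0,5,-1],[0,0,0.48,0.2,0,6.7,-1],[0,0,0.6,0.2,0,6.7,-1],[0,0,0.656,0.2,0,6.7,-1],[0,0,0.656,0.2,0,6.7,-1]]

```text
time_s: 36.92
eef_pos: [0.4441, -0.2102, 0.0888]
orientation: [179.8, -0.3, -95.3]
contact_force: [-0.1, 0.2, -1.4]
finger_gap: -0.001
```

Run:
```python
from h import *
dig('d13.png')
c=cam('wrist','w13.png'); 
o=np.zeros((600,800,3),np.uint8)
o[:440,:]=cv2.resize(cv2.imread('pics/w12.png')[115:247,100:340],(800,440),interpolation=cv2.INTER_CUBIC)
d=cv2.imread('pics/cd13.png'); print(d.shape)
o[440:,:240]=cv2.resize(d,(240,160),interpolation=cv2.INTER_AREA)
u=proj(c,[[.427,-.3788,.072]])[0]; print('start px',u)
o[440:,250:463]=cv2.resize(cv2.imread('pics/w13.png'),(213,160),interpolation=cv2.INTER_AREA)
t=cam('top','top13.png'); o[440:,470:730]=cv2.resize(cv2.imread('pics/top13.png')[145:255,110:289],(260,160),interpolation=cv2.INTER_CUBIC)
cv2.imwrite('pics/m13.png',o)
rel([.427,-.378,.09],-95)
```

```text
{'time_s': 36.9167, 'eef_pos': [0.4441, -0.2102, 0.0888], 'orientation': [179.7762, -0.2531, -95.2534], 'contact_force': [-0.1, 0.1607, -1.3793], 'finger_gap': -0.0009, 'joints': [-2.1481, 11.8149, -32.9307, 0.3373, -45.4921, -3.3428]}
240.64581946815036 60.2381663451211 242.31061742815996 145.65531559916738
(400, 600, 3)
start px [ 260.1474083  -116.64975742]
turn [ 0.001 -0.004  0.001] shift [16.91  0.37  0.08]
```

View pics/m13.png

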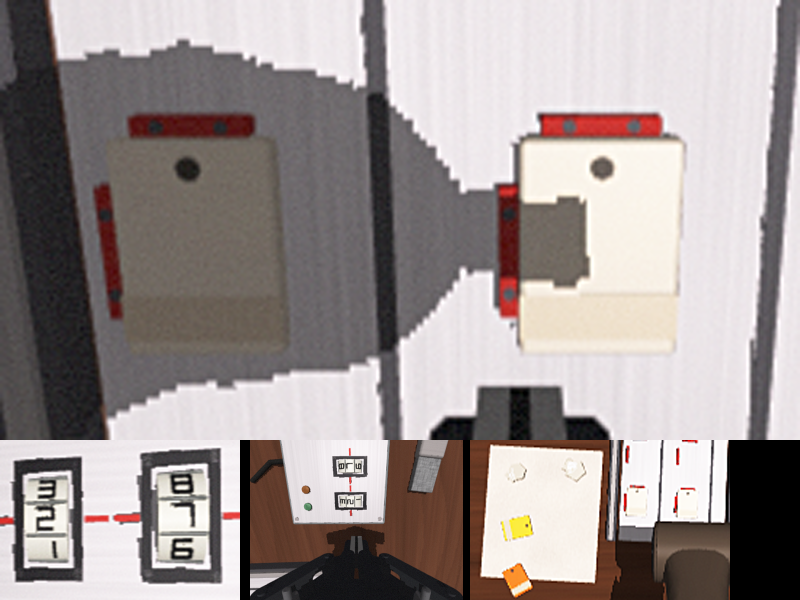

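Final check picture: both tiles are flush in the front nests, the wheels read 27, and only yellow, orange and shards remain on the newsprint. Pressing start.

Request:
carry_out:
  targets:
    - [[0,0,0,3,0,-0.8,-1],[0,0,0,7,0.1,-0.8,-1],[0,0,0,11,0.2,-0.8,-1],[0,0,0,14.5,0.3,-0.8,-1],[0,0,0,16.7,0.4,-0.8,-1],[0,0,0,16.7,0.4,-0.8,-1],[0,0,0,16.7,0.4,-0.8,-1]]

```text
time_s: 37.65
eef_pos: [0.426, -0.377, 0.0982]
orientation: [179.9, -0.2, -95.0]
contact_force: [0.6, -1.2, -0.3]
finger_gap: 0.001
```

Run:
```python
from h import *
st(); c=cam('wrist'); h=cv2.cvtColor(c['color'],cv2.COLOR_RGB2HSV)
m=((h[...,0]>45)&(h[...,0]<80)&(h[...,1]>120)&(h[...,2]>40)).astype(np.uint8)
n,l,s,ce=cv2.connectedComponentsWithStats(m)
for i in range(1,n):
    if s[i,4]>60: print(s[i],ray(c,ce[i],.072))
rel([.427,-.3765,.074],-95)
```

```text
{'time_s': 37.65, 'eef_pos': [0.426, -0.377, 0.0982], 'orientation': [179.8833, -0.2333, -95.0129], 'contact_force': [0.5817, -1.2373, -0.2883], 'finger_gap': 0.0006, 'joints': [-21.6246, 17.6367, -22.9224, 0.338, -49.4866, 16.3918]}
[233 207  36  33 720] [[ 0.42834229 -0.38256478  0.072     ]]
turn [ 0.002 -0.004  0.001] shift [ 0.02 -0.09  2.44]
```

Request:
carry_out:
  targets:
    - [[0,0,0,0.2,-0.1,1.2,-1],[0,0,0,0.2,-0.1,2.2,-1],[0,0,0,0.2,-0.1,2.6,-1],[0,0,0,0.2,-0.1,3,-1],[0,0,0,0.2,-0.1,3.25,-1],[0,0,0,0.2,-0.1,3.3,-1],[0,0,0,0.2,-0.1,3.3,-1]]

```text
time_s: 38.28
eef_pos: [0.4267, -0.3775, 0.0661]
orientation: [179.8, -0.2, -94.9]
contact_force: [-1.9, 4.5, 7.4]
finger_gap: 0.004
```

Button fully down (5.9 mm, 7.4 N). Retreating and handing in.

Request:
carry_out:
  targets:
    - [[0,0,0,0,0,-1,-1],[0,0,0,0,0,-4,-1],[0,0,0,0,0,-8,-1],[0,0,0,0,0,-10,-1],[0,0,0,0,0,-10,-1],[0,0,0,0,0,-10,-1]]

```text
time_s: 38.78
eef_pos: [0.428, -0.3773, 0.1684]
orientation: [-179.9, -0.3, -94.9]
contact_force: [0.7, -0.1, -0.5]
finger_gap: 0.003
```

Run:
```python
from h import *
st()
a=cv2.imread('pics/top13.png')[140:225,205:300].astype(int); cam('top','top14.png'); b=cv2.imread('pics/top14.png')[140:225,205:300].astype(int)
print('nest area changed px',((abs(a-b).max(2)>60)).sum())
print(bot.job_done())
```

```text
{'time_s': 38.7833, 'eef_pos': [0.428, -0.3773, 0.1684], 'orientation': [-179.9245, -0.28, -94.8735], 'contact_force': [0.7209, -0.1095, -0.5026], 'finger_gap': 0.0027, 'joints': [-21.583, 13.5018, -18.1004, 0.2899, -58.2453, 16.5575]}
nest area changed px 1562
the job is handed in; nothing more can be done
None
```

The job is done and handed in at about 39 s. Only two plain tiles were on the newsprint. Both now lie in the front nests, pushed home against both red stops. The wheels read 27, and the start button was pressed last.

- **Tiles:** The last picture before the start showed both tiles flush against their back and side stops. The final pushes met 6–8 N at the back stops and 8–12 N at the side stops.
- **Number and start:** The wheels read 42 at first. I read 27 just before the press, and the button went down about 5.9 mm at 7.4 N.
- **Grip that failed:** The first grasp of tile 1 closed on top of it, with about 21 N of wrist force. I opened, measured again and regripped cleanly.
- **Measurement that disagreed:** While I moved tile 2 sideways, the finger met resistance about 5 mm earlier than expected. The final side push ended within 1 mm of where tile 1's did.
- **Last check:** An automatic before/after comparison of the nest area from the top camera showed 1562 changed pixels. The arm was partly in that view in the earlier picture, and the gantry or lighting may also differ, so this check proves nothing. I had used up my picture views, so I did not look at the nests again after the press.

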